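# Gauge the carrier plates' wells and file the plates by depth

### The job

Gauge the well of every carrier plate lying on the bench with the depth rod: lower the rod into the well and press until the loose disc at its bottom is fully down and the rod bottoms, and read from the rod's travel whether that well is deep (17 mm) or shallow (9 mm). Put the rod back upright in its stand, and slide every deep carrier fully home into a free bay of the magazine with the bow handle and every shallow one fully home into a free bay of the plain magazine, all flat on the bench. Leave the other things on the bench where they are.

Things in the scene. Friction and masses are not known exactly. Their poses are not given: they have to be found in the camera images.
- carrier_1: carrier plate (may be absent): flat aluminium slab 100 (its x) x 40 (y) x 22 mm (z), 240 g, flat on the worktop; origin at the centre of its underside. A round blind well 16 mm wide opens in the middle of its top; with its disc home it is 9 or 17 mm deep from the top face, which cannot be told from outside. All carriers look alike; either end may go first into a bay
- disc_1 (a joint): how far the white disc at the bottom of carrier_1's well has been pushed down, in m: 0 to 0.002 at the start, so it stands 3 to 5 mm too high; 0.005 home at the stop. A stiff friction fit: pushing takes about 3 N and it stays where it is left
- carrier_2: carrier plate (may be absent): flat aluminium slab 100 (its x) x 40 (y) x 22 mm (z), 240 g, flat on the worktop; origin at the centre of its underside. A round blind well 16 mm wide opens in the middle of its top; with its disc home it is 9 or 17 mm deep from the top face, which cannot be told from outside. All carriers look alike; either end may go first into a bay
- disc_2 (a joint): how far the white disc at the bottom of carrier_2's well has been pushed down, in m: 0 to 0.002 at the start, so it stands 3 to 5 mm too high; 0.005 home at the stop. A stiff friction fit: pushing takes about 3 N and it stays where it is left
- carrier_3: carrier plate (may be absent): flat aluminium slab 100 (its x) x 40 (y) x 22 mm (z), 240 g, flat on the worktop; origin at the centre of its underside. A round blind well 16 mm wide opens in the middle of its top; with its disc home it is 9 or 17 mm deep from the top face, which cannot be told from outside. All carriers look alike; either end may go first into a bay
- disc_3 (a joint): how far the white disc at the bottom of carrier_3's well has been pushed down, in m: 0 to 0.002 at the start, so it stands 3 to 5 mm too high; 0.005 home at the stop. A stiff friction fit: pushing takes about 3 N and it stays where it is left
- carrier_4: carrier plate (may be absent): flat aluminium slab 100 (its x) x 40 (y) x 22 mm (z), 240 g, flat on the worktop; origin at the centre of its underside. A round blind well 16 mm wide opens in the middle of its top; with its disc home it is 9 or 17 mm deep from the top face, which cannot be told from outside. All carriers look alike; either end may go first into a bay
- disc_4 (a joint): how far the white disc at the bottom of carrier_4's well has been pushed down, in m: 0 to 0.002 at the start, so it stands 3 to 5 mm too high; 0.005 home at the stop. A stiff friction fit: pushing takes about 3 N and it stays where it is left
- depth_rod: the depth rod, upright in its stand: a plain steel rod 10 mm thick and 45 mm long below a round aluminium grip 22 mm thick and 42 mm tall; origin at the centre of its tip (lower end), z up along it; the grip lies 45 to 87 mm above the origin; 90 g. Standing in its stand its tip is 5 mm above the worktop
- rod_stand: fixed grey block 56 x 56 x 50 mm with a thin 76 mm black foot and one hole 14 mm wide, 47 mm deep, in its top centre; the rod hangs in it with its grip's lower shoulder on the block's top; origin at the centre of its underside
- rod_stand_top (a point): centre of the hole's mouth in the stand's top face, 50 mm above the worktop
- handle_magazine: fixed white magazine with a bow handle of steel bar on its roof (its top 57 mm above the worktop), 107 mm wide (its y), 31 mm tall; origin at the centre of its footprint on the worktop, x pointing into its two side-by-side bays, each 43.5 mm wide, 25 mm high, without floor (the worktop serves). Roof and walls run from x = -40 mm to the back wall's inner face at +40 mm; tapered guide noses reach out to x = -60 mm
- handle_magazine_left (a point): left bay of this magazine: where a carrier's origin lies when it is fully home (touching the back wall; 20 mm of it still stand out beyond the roof). 10 mm before the magazine's origin, 25.75 mm to its left, on the worktop; axes as the magazine's, x into the bay
- handle_magazine_right (a point): right bay of this magazine: where a carrier's origin lies when it is fully home (touching the back wall; 20 mm of it still stand out beyond the roof). 10 mm before the magazine's origin, 25.75 mm to its right, on the worktop; axes as the magazine's, x into the bay
- plain_magazine: fixed white magazine with a plain flat roof and no handle, 107 mm wide (its y), 31 mm tall; origin at the centre of its footprint on the worktop, x pointing into its two side-by-side bays, each 43.5 mm wide, 25 mm high, without floor (the worktop serves). Roof and walls run from x = -40 mm to the back wall's inner face at +40 mm; tapered guide noses reach out to x = -60 mm
- plain_magazine_left (a point): left bay of this magazine: where a carrier's origin lies when it is fully home (touching the back wall; 20 mm of it still stand out beyond the roof). 10 mm before the magazine's origin, 25.75 mm to its left, on the worktop; axes as the magazine's, x into the bay
- plain_magazine_right (a point): right bay of this magazine: where a carrier's origin lies when it is fully home (touching the back wall; 20 mm of it still stand out beyond the roof). 10 mm before the magazine's origin, 25.75 mm to its right, on the worktop; axes as the magazine's, x into the bay
- jar: bystander: amber screw-top jar, 56 mm wide, 80 mm tall; origin at the centre of its underside
- beaker: bystander: small glass beaker, 71 mm tall; origin at the centre of its underside
- petri: bystander: petri dish, 94 mm wide, 15 mm tall; origin at the centre of its underside
- dye_box: bystander: white set of small dye bottles, 62 x 150 x 30 mm; origin at the centre of its underside
- specimen: bystander: specimen jar with black lid, 56 mm wide, 88 mm tall; origin at the centre of its underside
Things that resemble listed ones, but are neither listed nor needed, are in the scene too. Leave any blue look-alike of the rod_stand alone. What is shaped like the carrier_3 but black is not meant.

How it is judged:
By the outcome, as a careful person would: the job done as asked, in the order asked, and still so for the second after the job is handed in, with the robot touching nothing.
Of carrier_1, carrier_2, carrier_3, carrier_4 only 3 to 4 are there at a start; the rules pass over those that are not, and their reading is None.
At some moment in a run one of carrier_1, carrier_2, carrier_3, carrier_4 may be knocked a few centimetres aside while the robot is not near it.
It also fails if it takes over 210 s, if anything falls off the work surface, if the arm or the gripper's body presses on something with over 40 N, if the wrist force passes 120 N, or if a joint passes its speed limit or range.

### The arm

A 6-joint arm with a two-finger parallel gripper is mounted at the origin on a cart in front of the work surface, level with it; the furniture and walls round the work are solid. World frame = base frame: x ahead of the robot, y to its left, z up, the work surface at z = 0. Lengths are in m, angles in rad, forces in N, time in s.
With the tool pointing down it reaches from about 0.3 to 0.85 m from the base axis. Payload 5.4 kg.
Tool frame: the origin (TCP) lies midway between the tips of the shut fingers; the grasp point (between the pads) lies 19 mm behind it (arm.grip_depth is the z of the grasp point in the tool frame, in m); z points along the fingers, y is the line along which they close (so a half turn about z gives the same grasp; the last joint's range is limited). The gripper opens to 85 mm and grips with 20 to 120 N. Pads are 22 mm wide; open, the fingers measure 114 mm over their backs; the gripper's body (76 mm by 85 mm) begins 54 mm behind the grasp point. The pads swing forward as they close: fully open they stand 13 mm farther back than shut.
Start: joints at [1.008, 0.158, 1.597, -0, 1.386, -0.21], TCP at [0.199, 0.54, 0.196] pointing down, gripper open.
Joint ranges: [-2.91, 2.91], [-0.94, 2.29], [0.18, 2.7], [-1.29, 4.43], [0.17, 2.64], [-3, 3]. Speed limits (rad/s): [2.57, 2.57, 3.14, 3.14, 3.14, 3.14].

### API

Orientations are given as a unit quaternion [w, x, y, z].
In Python, from rig import arm gives the robot as it stands. The module is installed in compiled form; this text tells all that it offers.
- The arm moves only by the tool send_rows, never from a script. Its argument "series" is a list that holds one entry, the list of rows, each a list of 7 numbers: the opening, from -1 (shut) to 1 (fully open), then the shift along the tool's x, y, z scaled (see below), then the turn, a rotation vector about the tool's x, y, z scaled (see below). A call has 1 to 8 rows; each row shifts and turns the commanded pose from where the row before left it, along the tool's axes as they then stand; what a row does not reach is not made up. The controller multiplies each number of a shift by 0.03 m and each number of a turn by 4 degrees. A row lasts 1/10 s, in which the tool goes at most 50 mm and 8.59 degrees, less where a joint would pass 70% of its speed; a pose out of reach is approached as far as the arm can. A call with a number of a shift or a turn outside -1 to 1 is refused whole. A call with a gripper value outside its range is refused whole. The fingers move at their own pace and stop on an object; the grip force is fixed at half the most. Time passes only in rows, so rows that do not move let the fingers close. It gives the time, the measured TCP pose, the force, the opening and the grip force at its end, in the units of the state.
- arm.get_state(): the state, without advancing time (a new reading comes with each control period).
- arm.grab_frame(name): name is "side" or "top"; returns a dict with "pixels" (420x560x3 uint8, red, green, blue), "intrinsics" (3x3 intrinsics, pixels), "D" ([k1, k2, p1, p2, k3] as OpenCV has them; the pictures are not rectified), "rvec" (rotation vector, rad) and "tvec" (3), from world to camera coordinates, as OpenCV has them. Camera axes: x right, y down, z forward; pixel columns grow to the right and rows downward; lengths in m; the calibration is good to about 2 mm. A picture is of the moment at which its call begins. There is no depth.
- arm.sign_off(): hands the job in; it is judged then, once.
Trained networks look in a picture, given as the dict that the camera call returned (one of the last four; its "shot" number tells which), for a name from the list of things; names that differ only in an ending like _2 or _b are one class to them, and where a whole thing is asked for, a point or a joint stands for the part that bears it (a point fixed in the world has none). Each returns a list of dicts, best first, with "conf" (0 to 1); they miss things now and then, are a little off and sometimes report something else, mostly with a low value. They report only what shows in the picture. A call takes as long as a camera call. They do not tell look-alikes from the thing itself.
- arm.spot_in(picture, target): "point" ([x, y, z] in m, in world coordinates, good to about 4 mm: the middle of the surface that is visible of it).
- arm.silhouettes(picture, target): "mask" (420x560 bool, what is visible of it).
The state is a dict: "clock": time; "q": joint angles; "qvel": joint speeds; "joint_efforts": joint torques, N m; "tcp_pos": TCP position; "eef_rot": TCP orientation; "force": force on the tool from outside, world axes, zero at the start; "torque": the same for the moment, N m; "gripper_width": finger opening in m; "grasp_force": force on a finger pad.
Only numpy, scipy, OpenCV 4.12 (cv2) and the standard library are available. Lean on these libraries where they do the work, as an engineer would, in place of code of your own. Each camera call takes 0.05 s, during which the arm holds its last target. There are 200 camera calls.

## Working session

There is one attempt and no reset: what is moved stays moved. The work goes in short steps, Python scripts to look and compute and a tool call to move; the robot and the scene stay as the last step left them, time stands still between calls to the robot, and variables do not carry over. Pictures are saved under pics/ and viewed, at most 14 in all, crops included, and the job is handed in when it is done.

Besides the shell and the picture viewer there is one more tool, called after "Call:" by a JSON object that holds its "api" and its "payload". send_rows: Moves the arm, as the interface text tells. Its arguments: {"type":"object","properties":{"series":{"type":"array"}},"required":["series"]}

```bash
mkdir -p pics
cat > h.py <<'E'
from rig import arm
import numpy as np, cv2
from scipy.spatial.transform import Rotation as R
def snap(n,f=None,crop=None,scale=1):
    p=arm.grab_frame(n)
    if f:
        im=p["pixels"][:,:,::-1]
        if crop: im=im[crop[1]:crop[3],crop[0]:crop[2]]
        cv2.imwrite("pics/"+f,cv2.resize(np.ascontiguousarray(im),None,fx=scale,fy=scale,interpolation=cv2.INTER_CUBIC))
    return p
def proj(p,X):
    return cv2.projectPoints(np.float64(X).reshape(-1,1,3),p["rvec"],p["tvec"],p["intrinsics"],np.float64(p["D"]))[0][:,0]
def back(p,uv,z):
    n=cv2.undistortPoints(np.float64(uv).reshape(-1,1,2),p["intrinsics"],np.float64(p["D"]))[:,0]
    Rm=cv2.Rodrigues(np.float64(p["rvec"]))[0]; C=-Rm.T@np.ravel(p["tvec"])
    d=np.c_[n,np.ones(len(n))]@Rm
    return C+d*((z-C[2])/d[:,2])[:,None]
def st():
    s=arm.get_state()
    r=R.from_quat(np.roll(s["eef_rot"],-1))
    print("t",round(s["clock"],2),"tcp",np.round(s["tcp_pos"],4),"F",np.round(s["force"],1),"w",round(s["gripper_width"],4),"g",np.round(s["grasp_force"],1))
    print("axes x,y,z cols",np.round(r.as_matrix(),4).tolist())
    return s,r
E
python3 - <<'E'
from h import *
a=snap("top","top0.png",scale=1.4); b=snap("side","side0.png",scale=1.4)
s,r=st(); print(s["q"])
for n,p in(("top",a),("side",b)):
    Rm=cv2.Rodrigues(np.float64(p["rvec"]))[0]; print(n,-Rm.T@np.ravel(p["tvec"]),p["intrinsics"][0][0])
    for t in["carrier_1","depth_rod","rod_stand","handle_magazine","plain_magazine","jar","beaker","petri","dye_box","specimen"]:
        print(n,t,[(np.round(d["point"],3).tolist(),round(d["conf"],2),) for d in arm.spot_in(p,t)])
E
```

```text
t 0.1 tcp [0.1984 0.5391 0.195 ] F [ 0.  -0.5 -0. ] w 0.0857 g 0.0
axes x,y,z cols [[-0.9384, 0.3455, -0.0008], [0.3455, 0.9384, -0.0014], [0.0003, -0.0016, -1.0]]
[ 1.00786652e+00  1.58977737e-01  1.59806978e+00 -3.75511435e-05
  1.38619377e+00 -2.10105164e-01]
top [ 0.38094366 -0.07652617  1.77588498] 503.0212750662412
top carrier_1 [([0.448, 0.178, 0.022], 0.88), ([0.611, 0.063, 0.023], 0.76), ([0.605, 0.187, 0.023], 0.74), ([0.434, 0.037, 0.02], 0.63)]
top depth_rod [([0.441, -0.345, 0.091], 0.49), ([0.604, 0.184, 0.026], 0.36)]
top rod_stand [([0.454, -0.499, 0.054], 0.96), ([0.434, -0.338, 0.048], 0.88)]
top handle_magazine [([0.606, 0.337, 0.033], 0.66)]
top plain_magazine [([0.611, -0.147, 0.033], 0.69)]
top jar [([0.606, 0.341, 0.036], 0.66), ([0.735, 0.102, 0.081], 0.58)]
top beaker [([0.747, -0.033, 0.029], 0.78)]
top petri []
top dye_box [([0.317, 0.267, 0.026], 0.94), ([0.61, 0.337, 0.033], 0.55)]
top specimen [([0.716, 0.204, 0.085], 0.7)]
side [ 0.36864716 -0.91030158  0.6266735 ] 386.32989384542896
side carrier_1 [([0.603, 0.174, 0.023], 0.78), ([0.431, 0.026, 0.02], 0.73), ([0.446, 0.167, 0.025], 0.68), ([0.612, 0.053, 0.023], 0.6)]
side depth_rod [([0.44, -0.362, 0.08], 0.64), ([0.601, -0.166, 0.027], 0.41), ([0.722, 0.191, 0.053], 0.23)]
side rod_stand [([0.449, -0.524, 0.038], 0.71), ([0.44, -0.366, 0.029], 0.6), ([0.604, 0.314, 0.029], 0.49)]
side handle_magazine [([0.603, 0.313, 0.028], 0.87)]
side plain_magazine [([0.596, -0.166, 0.029], 0.57)]
side jar [([0.734, 0.082, 0.05], 0.6), ([0.606, 0.31, 0.025], 0.57), ([0.432, 0.029, 0.02], 0.51)]
side beaker [([0.737, -0.048, 0.045], 0.56)]
side petri [([0.339, -0.182, 0.013], 0.6)]
side dye_box [([0.316, 0.24, 0.016], 0.86), ([0.597, -0.164, 0.03], 0.52)]
side specimen []
```

View pics/top0.png

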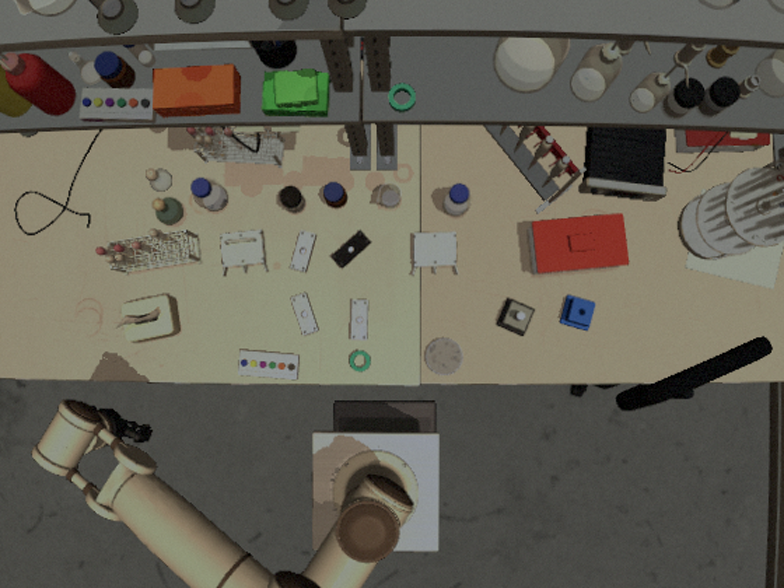

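View pics/side0.png

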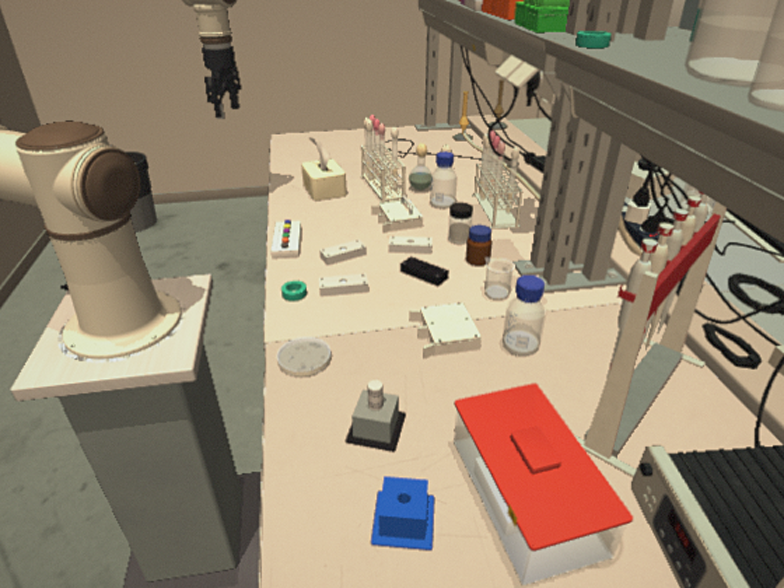

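The pictures show three white carriers, at about (303,252), (304,313) and (359,319) px in the top view. The black look-alike is at (351,248). The handle magazine is at (242,250), the plain one at (435,250), both opening toward the robot, and the rod in the grey stand is at (516,316). Next I fit poses to the masks.

```bash
cat > fit.py <<'E'
from h import *
from scipy.optimize import minimize
S=4
def box(x0,x1,y0,y1,z0,z1): return np.array([[x,y,z] for x in(x0,x1) for y in(y0,y1) for z in(z0,z1)])
CAR=[box(-.05,.05,-.02,.02,0,.022)]
def mag(b=.046): return [box(-.04,b,-.0535,.0535,0,.031)]+[box(-.06,-.04,c-w,c+w,0,.028) for c,w in((0,.003),(.0505,.002),(-.0505,.002))]
def render(p,parts,q):
    c,s=np.cos(q[2]),np.sin(q[2]); M=np.array([[c,-s,0],[s,c,0],[0,0,1]]); im=np.zeros((420*S,560*S),np.uint8)
    for P in parts:
        uv=proj(p,P@M.T+[q[0],q[1],0]); h=cv2.convexHull(np.float32((uv+.5)*S*16)).astype(np.int32)
        cv2.fillConvexPoly(im,h,255,shift=4)
    return cv2.resize(im,(560,420),interpolation=cv2.INTER_AREA)/255.
def cost(q,parts,views): return sum(np.abs(render(p,parts,q)-m).sum()/m.sum() for p,m in views)
def fit(views,parts,q0):
    best=None
    for dy in(-.3,0,.3):
        r=minimize(cost,np.add(q0,[0,0,dy]),args=(parts,views),method="Nelder-Mead",options=dict(initial_simplex=np.add(q0,[0,0,dy])+np.array([[0,0,0],[.008,0,0],[0,.008,0],[0,0,.15]]),xatol=1e-4,fatol=1e-4))
        if best is None or r.fun<best.fun: best=r
    return best
def nearmask(p,t,xyz):
    u=proj(p,xyz)[0]; best=None
    for d in arm.silhouettes(p,t):
        v,uu=np.nonzero(d["mask"]); e=np.hypot(uu.mean()-u[0],v.mean()-u[1])
        if best is None or e<best[0]: best=(e,d["mask"])
    return best[1].astype(float) if best and best[0]<9 else None
def locate(pics,t,parts,q0,z=.015):
    vs=[(p,nearmask(p,t,[q0[0],q0[1],z])) for p in pics]
    vs=[v for v in vs if v[1] is not None]; out=[]
    for sub in ([vs] if len(vs)<2 else [vs,vs[:1],vs[1:]]):
        if sub:
            r=fit(sub,parts,q0); out.append(np.round([*r.x[:2],np.degrees(r.x[2]),r.fun/len(sub)],4).tolist())
    return out
E
python3 - <<'E'
from fit import *
P=[snap("top"),snap("side")]
for n,q in(("A",(.605,.187,-.3)),("B",(.448,.178,.3)),("C",(.434,.037,0))): print(n,locate(P,"carrier_1",CAR,q,.02))
print("H",locate(P,"handle_magazine",mag(),(.605,.335,0)))
print("Pl",locate(P,"plain_magazine",mag(),(.605,-.15,0)))
for n in("depth_rod","rod_stand"):
  for p in P:
    m=nearmask(p,n,[.437,-.345,.08 if n=="depth_rod" else .04])
    if m is None: print(n,None);continue
    v,u=np.nonzero(m); print(n,u.min(),u.max(),v.min(),v.max(),u.mean(),v.mean(),back(p,[u.mean(),v.mean()],.085),back(p,[u.mean(),v.mean()],.04))
a,b=[p["pixels"][:,:,::-1] for p in P]
a=cv2.resize(a[150:260,150:400],None,fx=3.2,fy=3.2,interpolation=cv2.INTER_CUBIC)
b=cv2.resize(b[130:330,180:380],None,fx=3,fy=3,interpolation=cv2.INTER_CUBIC)
cv2.imwrite("pics/a1.png",a);cv2.imwrite("pics/b1.png",b)
E
```

```text
A [[0.6047, 0.1852, -14.225, 0.1285], [0.6066, 0.1859, -15.8119, 0.0864], [0.6025, 0.1829, -13.1791, 0.0961]]
B [[0.4452, 0.1787, 22.1682, 0.147], [0.4474, 0.1799, 21.3698, 0.1219], [0.4432, 0.1752, 20.295, 0.1284]]
C [[0.431, 0.0405, 0.4397, 0.1539], [0.4329, 0.0405, 0.4478, 0.0847], [0.4298, 0.0389, -0.3714, 0.2041]]
H [[0.6055, 0.3388, 7.3113, 0.1185], [0.6083, 0.3401, 7.5426, 0.109], [0.6018, 0.3342, 9.4987, 0.0703]]
Pl [[0.6079, -0.1484, 2.092, 0.113], [0.6093, -0.1482, 0.184, 0.0894], [0.6039, -0.1489, 2.2087, 0.0961]]
depth_rod None
depth_rod 262 273 272 293 267.74429223744295 282.1552511415525 [[ 0.43888973 -0.36610635  0.085     ]] [[ 0.44472519 -0.32089686  0.04      ]]
rod_stand 355 380 213 239 367.2520325203252 226.3089430894309 [[ 0.43759436 -0.33722515  0.085     ]] [[ 0.43910203 -0.34416321  0.04      ]]
rod_stand None
```

View pics/a1.png

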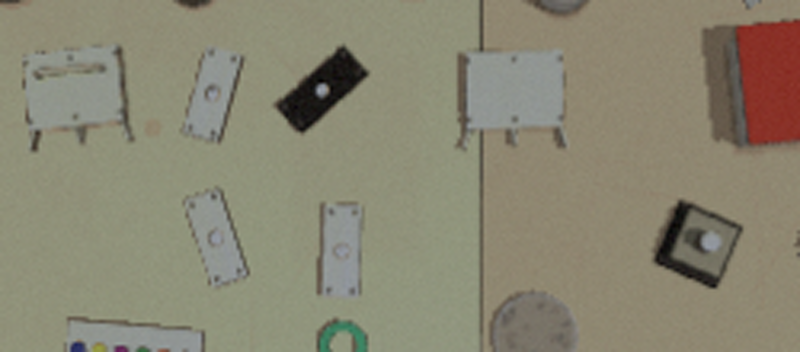

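Run:
```python
from h import *
P=[snap("top"),snap("side")]
print(back(P[0],[372.2-.2,225.3-.2],.092), back(P[1],[267.7,282.2],.071))
for t in P: print(proj(t,[[.438,-.345,.092],[.438,-.345,.071]]))
```

```text
[[ 0.44145218 -0.35220352  0.092     ]] [[ 0.44059883 -0.35214964  0.071     ]]
[[369.87377133 226.12387737]
 [368.89557889 226.33119796]]
[[265.64306068 272.21036112]
 [265.90188546 279.87443618]]
```

View pics/b1.png

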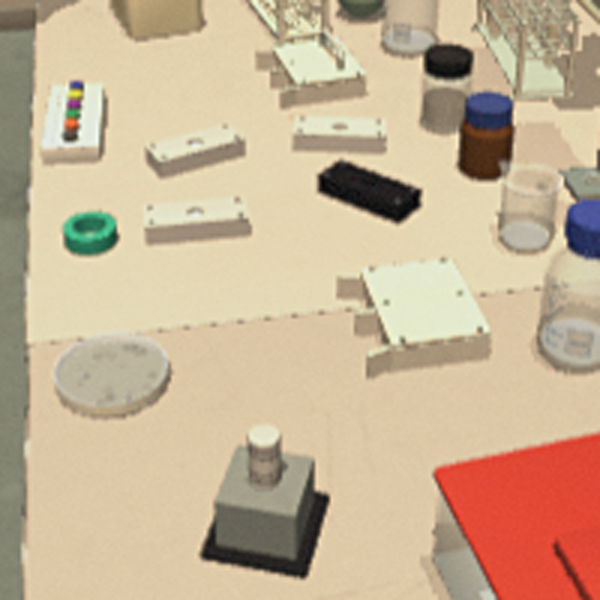

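Call:
{"api": "send_rows", "payload": {"series": [[[1,-0.8,-1,0,0,0,-1],[1,-0.8,-1,0,0,0,-1],[1,-0.8,-1,0,0,0,-1],[1,-0.8,-1,0,0,0,-1],[1,-0.8,-1,0,0,0,-1],[1,-0.8,-1,0,0,0,0],[1,-0.8,-1,0,0,0,0],[1,0,-1,0,0,0,0]]]}}

```text
clock: 2.8
tcp_pos: [0.3336, 0.2767, 0.1963]
eef_rot: [0.001, 0.003, 1.0, 0.0]
force: [0.3, -0.1, -0.5]
gripper_width: 0.0853
grasp_force: 0.0
```

Call:
{"api": "send_rows", "payload": {"series": [[[1,0,-1,0,0,0,0],[1,0,-1,0,0,0,0],[1,0,-1,0,0,0,0],[1,0,-1,0,0,0,0],[1,0,-1,0,0,0,0],[1,0,-1,0,0,0,0],[1,0,-1,0,0,0,0],[1,0,-1,0,0,0,0]]]}}

```text
clock: 3.6
tcp_pos: [0.3305, 0.0371, 0.1961]
eef_rot: [0.0, 0.002, 1.0, -0.0]
force: [0.4, 0.1, -0.0]
gripper_width: 0.085
grasp_force: 0.0
```

Call:
{"api": "send_rows", "payload": {"series": [[[1,0,-1,0,0,0,0],[1,0,-1,0,0,0,0],[1,0,-1,0,0,0,0],[1,0,-1,0,0,0,0],[1,0,-1,0,0,0,0],[1,0,-1,0,0,0,0],[1,0,0,0,0,0,0],[1,0,0,0,0,0,0]]]}}

```text
clock: 4.4
tcp_pos: [0.3298, -0.1418, 0.1959]
eef_rot: [-0.0, 0.003, 1.0, 0.0]
force: [0.1, 0.1, 0.4]
gripper_width: 0.0856
grasp_force: 0.0
```

```bash
python3 -c "
from h import *
s,r=st()
"
```

```text
t 4.4 tcp [ 0.3298 -0.1418  0.1959] F [0.1 0.1 0.4] w 0.0856 g 0.0
axes x,y,z cols [[-1.0, 0.0052, -0.0002], [0.0052, 1.0, 0.0006], [0.0002, 0.0006, -1.0]]
```

Call:
{"api": "send_rows", "payload": {"series": [[[1,-0.6,-1,0,0,0,0],[1,-0.6,-1,0,0,0,0],[1,-0.6,-1,0,0,0,0],[1,-0.6,-1,0,0,0,0],[1,-0.6,-1,0,0,0,0],[1,-0.6,-1,0,0,0,0],[1,-0.1,-1,0,0,0,0],[1,0,0,0,0,0,0]]]}}

```text
clock: 5.2
tcp_pos: [0.4408, -0.3536, 0.1957]
eef_rot: [-0.0, 0.002, 1.0, -0.0]
force: [-0.1, 0.3, 0.2]
gripper_width: 0.0855
grasp_force: 0.0
```

```bash
python3 -c "
from h import *
s,r=st()
snap('side','g1.png',crop=(200,150,360,320),scale=3)
"
```

```text
t 5.2 tcp [ 0.4408 -0.3536  0.1957] F [-0.1  0.3  0.2] w 0.0855 g 0.0
axes x,y,z cols [[-1.0, 0.0042, -0.0002], [0.0042, 1.0, -0.0006], [0.0002, -0.0006, -1.0]]
```

View pics/g1.png

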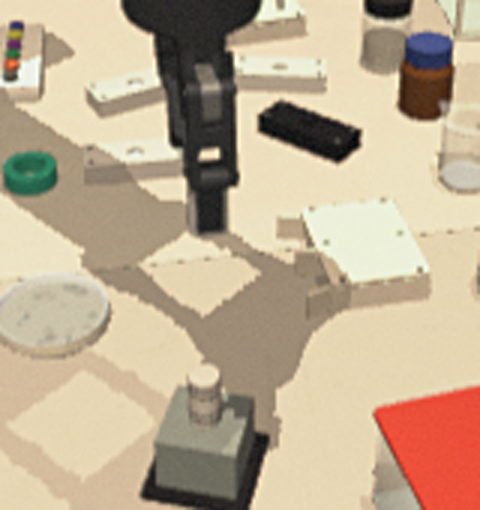

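The side crop shows the fingers at about (207,215) crop px, straight above the rod grip at (204,400). I'll descend and close.

Call:
{"api": "send_rows", "payload": {"series": [[[1,0,0,1,0,0,0],[1,0,0,1,0,0,0],[1,0,0,1,0,0,0],[1,0,0,1,0,0,0],[1,0,0,0.65,0,0,0],[1,0,0,0,0,0,0],[-1,0,0,0,0,0,0],[-1,0,0,0,0,0,0]]]}}

```text
clock: 6.05
tcp_pos: [0.4412, -0.3526, 0.0584]
eef_rot: [0.001, 0.001, 1.0, -0.001]
force: [0.2, 0.4, 1.2]
gripper_width: 0.0591
grasp_force: 0.0
```

Call:
{"api": "send_rows", "payload": {"series": [[[-1,0,0,0,0,0,0],[-1,0,0,0,0,0,0],[-1,0,0,0,0,0,0],[-1,0,0,0,0,0,0],[-1,0,0,0,0,0,0],[-1,0,0,0,0,0,0]]]}}

```text
clock: 6.65
tcp_pos: [0.4408, -0.3522, 0.0576]
eef_rot: [0.001, 0.002, 1.0, 0.0]
force: [0.2, 2.6, 6.6]
gripper_width: 0.0002
grasp_force: 3.2
```

```bash
python3 -c "
from h import *
s,r=st()
"
```

```text
t 6.65 tcp [ 0.4408 -0.3522  0.0576] F [0.2 2.6 6.6] w 0.0002 g 3.2
axes x,y,z cols [[-1.0, 0.0038, 0.0011], [0.0038, 1.0, 0.0], [-0.0011, 0.0, -1.0]]
```

```bash
python3 -c "
from h import *
a=snap('side');b=snap('top')
x=cv2.resize(a['pixels'][200:330,200:340,::-1],(560,520),interpolation=cv2.INTER_CUBIC)
y=cv2.resize(b['pixels'][190:260,340:400,::-1],(240,280),interpolation=cv2.INTER_CUBIC)
c=np.zeros((520,800,3),np.uint8);c[:,:560]=x;c[:280,560:]=y
cv2.imwrite('pics/g2.png',c)
"
```

```text
(no output)
```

View pics/g2.png

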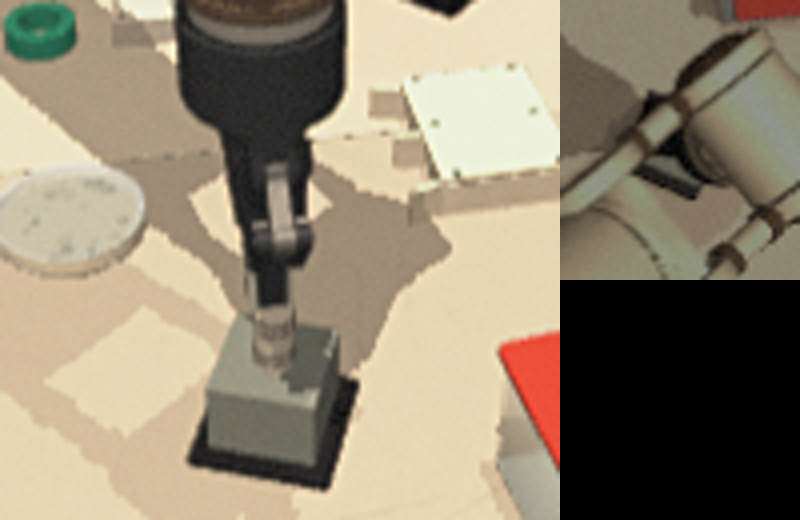

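```bash
python3 -c "
from h import *
a=snap('side');b=snap('top')
u=proj(a,[[.441,-.352,.0576],[.441,-.352,.092],[.441,-.352,.05],[.441,-.352,0.3],[.441,-.38,.092]])
print((u-[200,200])*4)
m=arm.silhouettes(a,'depth_rod')
for d in m: v,u=np.nonzero(d['mask']);print(d['conf'],(u.min()-200)*4,(u.max()-199)*4,(v.min()-200)*4,(v.max()-199)*4)
"
```

```text
[[272.11909848 347.61494829]
 [270.62393732 297.75824688]
 [272.43985712 358.30034564]
 [259.77640693 -66.36673851]
 [279.33208598 337.8874007 ]]
0.63 252 296 308 376
```

```bash
python3 -c "
from h import *
a=snap('side')
u=proj(a,[[.4408,-.3536,.1957],[.4408,-.396,.209],[.4408,-.311,.209]])
print((u-[200,150])*3)
s=arm.get_state();print(s['q'],s['force'],s['torque'],s['gripper_width'],s['grasp_force'],arm.grip_depth)
cv2.imwrite('pics/g3.png',cv2.resize(a['pixels'][225:305,225:310,::-1],(680,640)[:2],interpolation=cv2.INTER_LANCZOS4)[:600])
"
```

```text
[[199.29151785 249.9028393 ]
 [209.59678649 275.95061639]
 [188.92890782 192.73306113]]
[-8.88825463e-01  2.76986303e-01  1.74787662e+00  9.80224177e-04
  1.11604247e+00 -2.45622127e+00] [0.1445882  3.26750917 6.30555147] [0.53894495 0.08848883 0.01621059] -2.401397142537829e-05 3.165988518157974 -0.0187
```

View pics/g3.png

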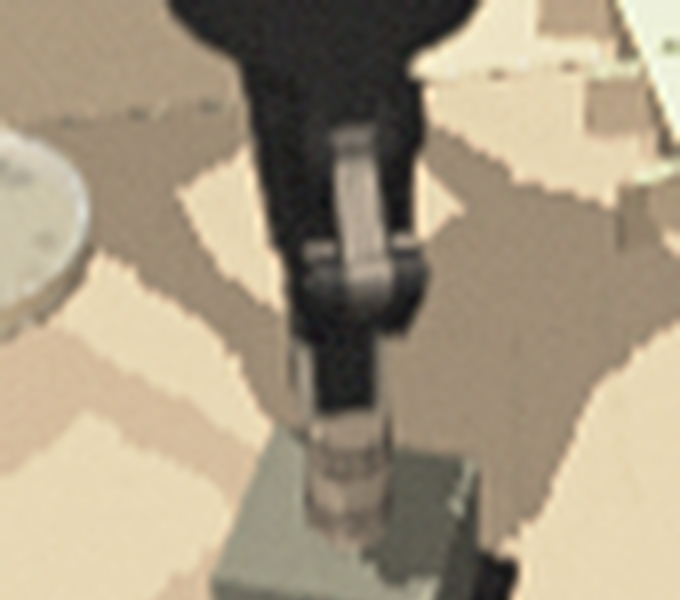

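```bash
python3 -c "
from h import *
a=snap('side')
c=np.array([.1984,.5391,.195]);y=np.array([.3455,.9384,0])
for dz in (0,.013,.03,.047): print(dz,(proj(a,[c+[0,0,dz],c+y*.0425+[0,0,dz],c-y*.0425+[0,0,dz]])*1.4).round(1).tolist())
c=np.array([.4408,-.3522,.0576])
for dz in (0,.03,.04): print(dz,((proj(a,[c+[0,0,dz]])-225)*8).round(1).tolist())
im=cv2.imread('pics/side0.png')[60:130,180:260]; cv2.imwrite('pics/s0c.png',cv2.resize(im,None,fx=6,fy=6,interpolation=cv2.INTER_CUBIC))
"
```

```text
0 [[231.3, 131.6], [237.9, 126.7], [224.3, 136.6]]
0.013 [[230.4, 126.6], [237.2, 121.9], [223.4, 131.6]]
0.03 [[229.4, 120.1], [236.1, 115.4], [222.2, 124.9]]
0.047 [[228.3, 113.4], [235.1, 108.9], [221.0, 118.2]]
0 [[343.6, 495.9]]
0.03 [[341.0, 409.2]]
0.04 [[340.1, 379.5]]
```

View pics/s0c.png

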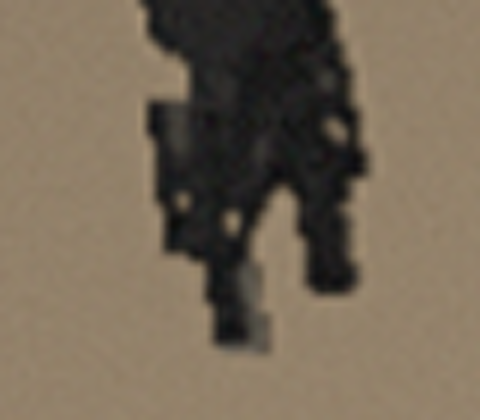

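The projections explain the miss. The real fingertips sit about 34 mm above the reported TCP, both in the start picture and now, so they closed on top of the rod. I'll raise, open, and go 35 mm lower.

Call:
{"api": "send_rows", "payload": {"series": [[[-1,0,0,-1,0,0,0],[1,0,0,0,0,0,0],[1,0,0,0,0,0,0],[1,0,0,0,0,0,0],[1,0,0,0,0,0,0],[1,0,0,0,0,0,0],[1,0,0,0,0,0,0],[1,0,0,0,0,0,0]]]}}

```text
clock: 7.8
tcp_pos: [0.44, -0.3521, 0.0862]
eef_rot: [-0.0, 0.002, 1.0, 0.0]
force: [-0.6, -0.6, -0.5]
gripper_width: 0.0853
grasp_force: 0.0
```

Call:
{"api": "send_rows", "payload": {"series": [[[1,0,0,0.7,0,0,0],[1,0,0,0.7,0,0,0],[1,0,0,0.6,0,0,0],[1,0,0,0.1,0,0,0],[1,0,0,0.05,0,0,0],[1,0,0,0,0,0,0]]]}}

```text
clock: 8.4
tcp_pos: [0.4406, -0.3527, 0.0228]
eef_rot: [0.0, 0.002, 1.0, -0.001]
force: [0.8, -0.2, -0.4]
gripper_width: 0.0852
grasp_force: 0.0
```

Call:
{"api": "send_rows", "payload": {"series": [[[-1,0,0,0,0,0,0],[-1,0,0,0,0,0,0],[-1,0,0,0,0,0,0],[-1,0,0,0,0,0,0],[-1,0,0,0,0,0,0],[-1,0,0,0,0,0,0],[-1,0,0,0,0,0,0],[-1,0,0,0,0,0,0]]]}}

```text
clock: 9.2
tcp_pos: [0.4404, -0.3524, 0.0223]
eef_rot: [0.0, 0.002, 1.0, -0.0]
force: [-0.1, 0.8, 4.2]
gripper_width: 0.0205
grasp_force: 58.6
```

```bash
python3 -c "
from h import *
s,r=st()
"
```

```text
t 9.2 tcp [ 0.4404 -0.3524  0.0223] F [-0.1  0.8  4.2] w 0.0205 g 58.6
axes x,y,z cols [[-1.0, 0.0037, 0.0004], [0.0037, 1.0, -0.0004], [-0.0004, -0.0004, -1.0]]
```

Call:
{"api": "send_rows", "payload": {"series": [[[-1,0,0,-1,0,0,0],[-1,0,0,-1,0,0,0],[-1,0,0,-1,0,0,0],[-1,0,0,0,0,0,0]]]}}

```text
clock: 9.6
tcp_pos: [0.4422, -0.3547, 0.1163]
eef_rot: [0.003, 0.002, 1.0, -0.003]
force: [0.8, -0.9, -0.5]
gripper_width: 0.0203
grasp_force: 58.9
```

```bash
python3 -c "
from h import *
a=snap('top');b=snap('side')
t=np.array([[212,93],[215,238],[341,251]])/3.2+150-.34
s=np.array([[340,127],[195,143],[194,212]])/3+[180,130]-.33
print(back(a,t,.022).round(4).tolist(),back(b,s,.022).round(4).tolist())
st()
for n,p in(('top',a),('side',b)):
  print(n,[(np.round(d['point'],3).tolist(),round(d['conf'],2)) for d in arm.spot_in(p,'carrier_1')],[(np.round(d['point'],3).tolist(),round(d['conf'],2)) for d in arm.spot_in(p,'depth_rod')])
"
```

```text
[[0.6054, 0.1848, 0.022], [0.4456, 0.1792, 0.022], [0.4321, 0.0409, 0.022]] [[0.6034, 0.1797, 0.022], [0.4443, 0.1733, 0.022], [0.4297, 0.0374, 0.022]]
t 9.7 tcp [ 0.4401 -0.3522  0.1117] F [-0.1 -0.5 -1.3] w 0.0204 g 58.9
axes x,y,z cols [[-1.0, 0.0037, 0.0001], [0.0037, 1.0, -0.0002], [-0.0001, -0.0002, -1.0]]
top [([0.446, 0.177, 0.022], 0.83), ([0.612, 0.061, 0.018], 0.6), ([0.435, 0.04, 0.024], 0.59), ([0.608, 0.187, 0.023], 0.56)] []
side [([0.618, 0.169, 0.024], 0.81), ([0.414, 0.158, 0.024], 0.74), ([0.616, 0.055, 0.021], 0.66), ([0.413, 0.024, 0.016], 0.53), ([0.631, 0.288, 0.027], 0.22)] []
```

Call:
{"api": "send_rows", "payload": {"series": [[[-1,0.35,1,0,0,0,0],[-1,0,1,0,0,0,0],[-1,0,1,0,0,0,0],[-1,0,1,0,0,0,0],[-1,0,1,0,0,0,0],[-1,0,1,0,0,0,0],[-1,0,1,0,0,0,0],[-1,0,1,0,0,0,0]]]}}

```text
clock: 10.7
tcp_pos: [0.4297, -0.1106, 0.1109]
eef_rot: [-0.001, 0.002, 1.0, 0.0]
force: [1.2, 0.0, -0.8]
gripper_width: 0.0203
grasp_force: 59.0
```

Call:
{"api": "send_rows", "payload": {"series": [[[-1,0,1,0,0,0,0],[-1,0,1,0,0,0,0],[-1,0,1,0,0,0,0],[-1,0,1,0.5,0,0,0],[-1,0,0.9,0.7,0,0,0],[-1,0,0.1,0.7,0,0,0],[-1,0,0,0,0,0,0],[-1,0,0,0,0,0,0]]]}}

```text
clock: 11.5
tcp_pos: [0.4305, 0.0378, 0.0545]
eef_rot: [-0.001, 0.002, 1.0, 0.0]
force: [0.4, 0.0, -0.5]
gripper_width: 0.0203
grasp_force: 59.1
```

```bash
python3 -c "
from h import *
s,r=st();b=snap('side')
c=s['tcp_pos'];tip=c-np.array([0,0,.0173])
u0=[230,170]
print((proj(b,[tip,[c[0],c[1],.022],[.431,.0395,.022]])-u0)*6)
cv2.imwrite('pics/c1.png',cv2.resize(b['pixels'][170:260,205:305,::-1],None,fx=6,fy=6,interpolation=cv2.INTER_CUBIC))
"
```

```text
t 11.5 tcp [0.4305 0.0378 0.0545] F [ 0.4  0.  -0.5] w 0.0203 g 59.1
axes x,y,z cols [[-1.0, 0.0037, -0.0017], [0.0037, 1.0, 0.0001], [0.0017, 0.0001, -1.0]]
[[ 85.86549125 154.6946314 ]
 [ 87.59840252 181.41093736]
 [ 88.24761369 179.41647397]]
```

View pics/c1.png

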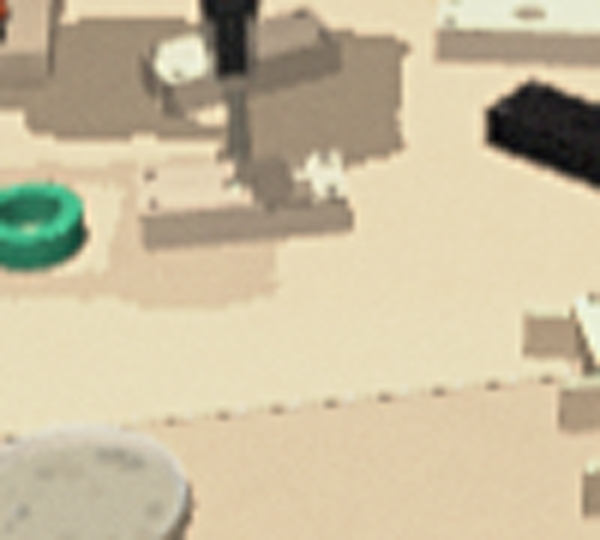

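The side crop shows the rod tip at about (237,155), right above the well near (238,179). I'll lower it into carrier C.

Call:
{"api": "send_rows", "payload": {"series": [[[-1,0,0.04,0.4,0,0,0],[-1,0,0,0.1,0,0,0],[-1,0,0,0.1,0,0,0],[-1,0,0,0,0,0,0]]]}}

```text
clock: 11.95
tcp_pos: [0.4308, 0.0389, 0.0365]
eef_rot: [-0.0, 0.002, 1.0, 0.0]
force: [0.1, 0.3, -0.6]
gripper_width: 0.0205
grasp_force: 59.1
```

Call:
{"api": "send_rows", "payload": {"series": [[[-1,0,0,0.07,0,0,0],[-1,0,0,0,0,0,0]]]}}

```text
clock: 12.15
tcp_pos: [0.4311, 0.039, 0.0347]
eef_rot: [-0.0, 0.002, 1.0, -0.0]
force: [-0.3, 0.1, -0.1]
gripper_width: 0.0206
grasp_force: 59.1
```

Call:
{"api": "send_rows", "payload": {"series": [[[-1,0,0,0.07,0,0,0],[-1,0,0,0,0,0,0]]]}}

```text
clock: 12.35
tcp_pos: [0.4314, 0.039, 0.0328]
eef_rot: [0.0, 0.002, 1.0, -0.0]
force: [0.3, 0.2, -0.2]
gripper_width: 0.0206
grasp_force: 59.1
```

Call:
{"api": "send_rows", "payload": {"series": [[[-1,0,0,0.07,0,0,0],[-1,0,0,0,0,0,0]]]}}

```text
clock: 12.55
tcp_pos: [0.4313, 0.039, 0.0306]
eef_rot: [0.0, 0.002, 1.0, -0.0]
force: [1.2, 0.1, -0.2]
gripper_width: 0.0205
grasp_force: 59.2
```

Call:
{"api": "send_rows", "payload": {"series": [[[-1,0,0,0.1,0,0,0],[-1,0,0,0,0,0,0]]]}}

```text
clock: 12.75
tcp_pos: [0.4324, 0.0389, 0.0299]
eef_rot: [0.001, 0.002, 1.0, -0.0]
force: [-5.8, 1.4, 20.2]
gripper_width: 0.0208
grasp_force: 61.7
```

Call:
{"api": "send_rows", "payload": {"series": [[[-1,0,0,0.07,0,0,0],[-1,0,0,0,0,0,0]]]}}

```text
clock: 12.95
tcp_pos: [0.4342, 0.0387, 0.0294]
eef_rot: [0.002, 0.002, 1.0, -0.0]
force: [-6.9, 2.3, 28.0]
gripper_width: 0.0203
grasp_force: 63.1
```

Call:
{"api": "send_rows", "payload": {"series": [[[-1,0,0,0.07,0,0,0],[-1,0,0,0,0,0,0]]]}}

```text
clock: 13.15
tcp_pos: [0.4369, 0.0386, 0.0287]
eef_rot: [0.005, 0.002, 1.0, -0.0]
force: [-2.7, 3.1, 30.4]
gripper_width: 0.0208
grasp_force: 64.2
```

Call:
{"api": "send_rows", "payload": {"series": [[[-1,0,0,0.07,0,0,0],[-1,0,0,0,0,0,0]]]}}

```text
clock: 13.35
tcp_pos: [0.4386, 0.0385, 0.0281]
eef_rot: [0.007, 0.002, 1.0, -0.0]
force: [-3.2, 3.7, 37.9]
gripper_width: 0.0203
grasp_force: 66.1
```

Call:
{"api": "send_rows", "payload": {"series": [[[-1,0,0,-0.2,0,0,0],[-1,0,0,0,0,0,0]]]}}

```text
clock: 13.55
tcp_pos: [0.4332, 0.039, 0.0287]
eef_rot: [0.002, 0.002, 1.0, -0.0]
force: [2.5, 0.7, 12.2]
gripper_width: 0.0209
grasp_force: 62.3
```

```bash
python3 -c "
from h import *
s,r=st();b=snap('side')
c=s['tcp_pos']
for o in (-.034,.0,.0083,.0173): print(o,(proj(b,[c-np.array([0,0,o])])[0]-[205,170])*6)
cv2.imwrite('pics/c2.png',cv2.resize(b['pixels'][170:260,205:305,::-1],None,fx=6,fy=6,interpolation=cv2.INTER_CUBIC))
"
```

```text
t 13.55 tcp [0.4332 0.039  0.0287] F [ 2.5  0.7 12.2] w 0.0209 g 62.3
axes x,y,z cols [[-1.0, 0.0038, 0.0047], [0.0038, 1.0, -0.0003], [-0.0047, -0.0003, -1.0]]
-0.034 [238.29623768 107.33253697]
0.0 [242.12495036 167.82134756]
0.0083 [243.04123923 182.28304952]
0.0173 [244.02684081 197.83247172]
```

View pics/c2.png

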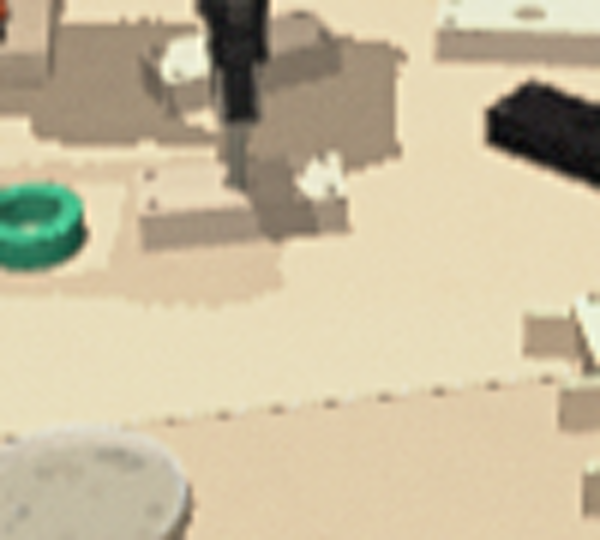

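Call:
{"api": "send_rows", "payload": {"series": [[[-1,0,0,-1,0,0,0],[-1,0,-0.8,0,0,0,0],[-1,0,-0.8,0,0,0,0],[-1,0,-0.8,0.3,0,0,0],[-1,0,0,0.4,0,0,0],[-1,0,0,0,0,0,0]]]}}

```text
clock: 14.2
tcp_pos: [0.428, -0.032, 0.0336]
eef_rot: [-0.003, 0.003, 1.0, 0.001]
force: [-0.6, 0.4, -1.6]
gripper_width: 0.0205
grasp_force: 61.4
```

```bash
python3 -c "
from h import *
s,r=st();b=snap('side')
c=s['tcp_pos']
for o in (-.034,.0083,.0173): print(o,(proj(b,[c-np.array([0,0,o])])[0]-[225,175])*8)
cv2.imwrite('pics/c3.png',cv2.resize(b['pixels'][175:250,225:305,::-1],None,fx=8,fy=8,interpolation=cv2.INTER_CUBIC))
for t in ('top',):
  p=snap(t)
"
```

```text
t 14.2 tcp [ 0.428  -0.032   0.0336] F [-0.6  0.4 -1.6] w 0.0205 g 61.4
axes x,y,z cols [[-1.0, 0.0051, -0.0059], [0.0051, 1.0, 0.0024], [0.0059, 0.0024, -1.0]]
-0.034 [162.72626779 198.700806  ]
0.0083 [169.3251271  302.36727435]
0.0173 [170.69370003 323.84030469]
```

View pics/c3.png

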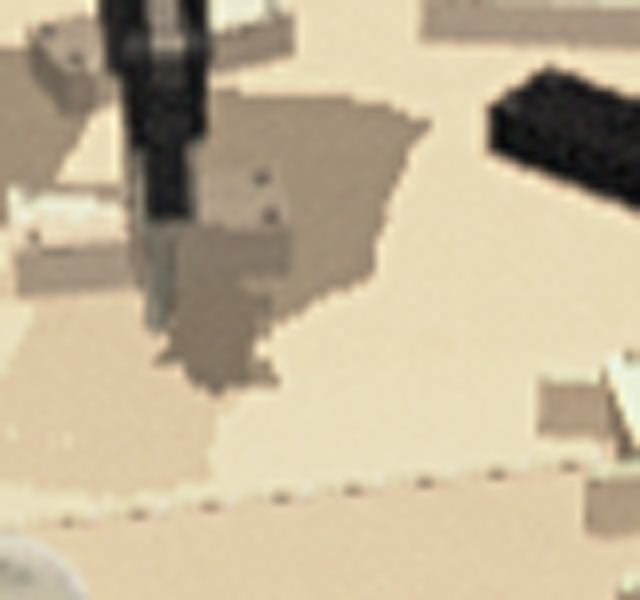

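The rod hangs with its tip at about (158,330) in the crop, roughly 3 mm to −x of the tool axis, and its height offset is as assumed. I'll touch the bench here once to get a zero reference.

Call:
{"api": "send_rows", "payload": {"series": [[[-1,0,0,0.3,0,0,0],[-1,0,0,0,0,0,0],[-1,0,0,0.1,0,0,0],[-1,0,0,0,0,0,0]]]}}

```text
clock: 14.7
tcp_pos: [0.4307, -0.0327, 0.0241]
eef_rot: [-0.0, 0.002, 1.0, 0.0]
force: [-0.8, 0.9, -1.1]
gripper_width: 0.0204
grasp_force: 61.4
```

Call:
{"api": "send_rows", "payload": {"series": [[[-1,0,0,0.08,0,0,0],[-1,0,0,0,0,0,0]]]}}

```text
clock: 14.9
tcp_pos: [0.4307, -0.0329, 0.0218]
eef_rot: [-0.0, 0.002, 1.0, 0.0]
force: [-0.4, 0.9, -1.7]
gripper_width: 0.0209
grasp_force: 61.4
```

Call:
{"api": "send_rows", "payload": {"series": [[[-1,0,0,0.08,0,0,0],[-1,0,0,0,0,0,0]]]}}

```text
clock: 15.1
tcp_pos: [0.4306, -0.0329, 0.0193]
eef_rot: [-0.0, 0.002, 1.0, 0.0]
force: [-0.3, -0.1, -0.6]
gripper_width: 0.0204
grasp_force: 61.4
```

Call:
{"api": "send_rows", "payload": {"series": [[[-1,0,0,0.08,0,0,0],[-1,0,0,0,0,0,0]]]}}

```text
clock: 15.3
tcp_pos: [0.4306, -0.0329, 0.0168]
eef_rot: [-0.0, 0.002, 1.0, 0.0]
force: [0.4, 0.1, -1.3]
gripper_width: 0.0205
grasp_force: 61.4
```

Call:
{"api": "send_rows", "payload": {"series": [[[-1,0,0,0.07,0,0,0],[-1,0,0,0,0,0,0]]]}}

```text
clock: 15.5
tcp_pos: [0.4313, -0.033, 0.0158]
eef_rot: [0.0, 0.002, 1.0, -0.0]
force: [-1.9, 1.1, 7.7]
gripper_width: 0.0203
grasp_force: 62.6
```

Call:
{"api": "send_rows", "payload": {"series": [[[-1,0,0,0.07,0,0,0],[-1,0,0,0,0,0,0]]]}}

```text
clock: 15.7
tcp_pos: [0.4321, -0.0332, 0.0154]
eef_rot: [0.0, 0.002, 1.0, -0.0]
force: [-7.2, 2.6, 21.7]
gripper_width: 0.0202
grasp_force: 64.3
```

Call:
{"api": "send_rows", "payload": {"series": [[[-1,0,0,0.07,0,0,0],[-1,0,0,0,0,0,0]]]}}

```text
clock: 15.9
tcp_pos: [0.4348, -0.0336, 0.0146]
eef_rot: [0.003, 0.002, 1.0, -0.0]
force: [-2.1, 4.3, 23.6]
gripper_width: 0.0203
grasp_force: 65.3
```

Call:
{"api": "send_rows", "payload": {"series": [[[-1,0,0,0.07,0,0,0],[-1,0,0,0,0,0,0]]]}}

```text
clock: 16.1
tcp_pos: [0.4367, -0.0336, 0.0138]
eef_rot: [0.005, 0.002, 1.0, -0.0]
force: [-2.6, 6.8, 29.2]
gripper_width: 0.0204
grasp_force: 67.1
```

Call:
{"api": "send_rows", "payload": {"series": [[[-1,0,0,-1,0,0,0],[-1,0,0,-1,0,0,0],[-1,0,0,-0.2,0,0,0],[-1,0,0,0,0,0,0]]]}}

```text
clock: 16.5
tcp_pos: [0.4318, -0.0333, 0.0755]
eef_rot: [0.001, 0.002, 1.0, -0.0]
force: [0.5, 1.0, -1.6]
gripper_width: 0.0207
grasp_force: 63.4
```

Run:
```python
from fit import *
st();P=[snap("top"),snap("side")]
for n,q in(("A",(.605,.185,-.3)),("B",(.446,.178,.4)),("C",(.432,.04,0))): print(n,locate(P,"carrier_1",CAR,q,.02))
```

```text
t 16.5 tcp [ 0.4318 -0.0333  0.0755] F [ 0.5  1.  -1.6] w 0.0207 g 63.4
axes x,y,z cols [[-1.0, 0.0038, 0.0025], [0.0038, 1.0, -0.0009], [-0.0025, -0.0009, -1.0]]
A [[0.6051, 0.1848, -14.896, 0.1284], [0.6064, 0.1857, -16.2572, 0.0904], [0.6027, 0.1808, -15.679, 0.0861]]
B [[0.4468, 0.1795, 18.7031, 0.3903], [0.4488, 0.1798, 19.158, 0.0669], [0.4451, 0.1786, 20.164, 0.6733]]
C [[0.4243, 0.0371, -2.9058, 0.23]]
```

Call:
{"api": "send_rows", "payload": {"series": [[[-1,-0.45,1,0,0,0,0],[-1,0,1,0,0,0,0],[-1,0,1,0,0,0,0],[-1,0,1,0,0,0,0],[-1,0,1,0,0,0,0],[-1,0,1,0,0,0,0],[-1,0,1,0,0,0,0],[-1,0,0,0,0,0,0]]]}}

```text
clock: 17.7
tcp_pos: [0.4446, 0.1796, 0.0744]
eef_rot: [-0.0, 0.0, 1.0, 0.0]
force: [0.5, -0.6, -0.9]
gripper_width: 0.0205
grasp_force: 63.4
```

Call:
{"api": "send_rows", "payload": {"series": [[[-1,0,0,0.5,0,0,0],[-1,0,0,0.5,0,0,0],[-1,0,0,0,0,0,0],[-1,0,0,0,0,0,0]]]}}

```text
clock: 18.1
tcp_pos: [0.4449, 0.1765, 0.0446]
eef_rot: [-0.0, 0.002, 1.0, -0.0]
force: [-0.4, -0.9, 0.2]
gripper_width: 0.0208
grasp_force: 63.4
```

Call:
{"api": "send_rows", "payload": {"series": [[[-1,0,0,0.1,0,0,0],[-1,0,0,0,0,0,0]]]}}

```text
clock: 18.3
tcp_pos: [0.4455, 0.1768, 0.042]
eef_rot: [0.0, 0.002, 1.0, -0.0]
force: [-0.0, 0.7, -1.6]
gripper_width: 0.0205
grasp_force: 63.4
```

Call:
{"api": "send_rows", "payload": {"series": [[[-1,0,0,0.1,0,0,0],[-1,0,0,0,0,0,0]]]}}

```text
clock: 18.5
tcp_pos: [0.445, 0.1769, 0.0386]
eef_rot: [-0.0, 0.002, 1.0, -0.0]
force: [-0.5, -0.2, -0.9]
gripper_width: 0.0203
grasp_force: 63.4
```

Call:
{"api": "send_rows", "payload": {"series": [[[-1,0,0,0.1,0,0,0],[-1,0,0,0,0,0,0]]]}}

```text
clock: 18.7
tcp_pos: [0.4457, 0.1771, 0.0363]
eef_rot: [0.0, 0.002, 1.0, 0.0]
force: [-0.9, 0.2, 3.6]
gripper_width: 0.0206
grasp_force: 64.2
```

Call:
{"api": "send_rows", "payload": {"series": [[[-1,0,0,0.05,0,0,0],[-1,0,0,0,0,0,0]]]}}

```text
clock: 18.9
tcp_pos: [0.4462, 0.1771, 0.0359]
eef_rot: [0.001, 0.002, 1.0, 0.0]
force: [-3.5, -1.0, 12.1]
gripper_width: 0.0204
grasp_force: 65.1
```

Run:
```python
from h import *
s,r=st();b=snap("side");c=s["tcp_pos"]
cv2.imwrite('pics/d1.png',cv2.resize(b['pixels'][145:205,215:295,::-1],None,fx=9,fy=9,interpolation=cv2.INTER_CUBIC))
print((proj(b,[[c[0],c[1],.022],[.4455,.1785,.022],[.445,.177,.022]])-[215,145])*9)
```

```text
t 18.9 tcp [0.4462 0.1771 0.0359] F [-3.5 -1.  12.1] w 0.0204 g 65.1
axes x,y,z cols [[-1.0, 0.0035, 0.0015], [0.0035, 1.0, 0.0], [-0.0015, 0.0, -1.0]]
[[271.25421086 285.31251838]
 [268.90187006 283.67007799]
 [267.92581209 285.81637211]]
```

View pics/d1.png

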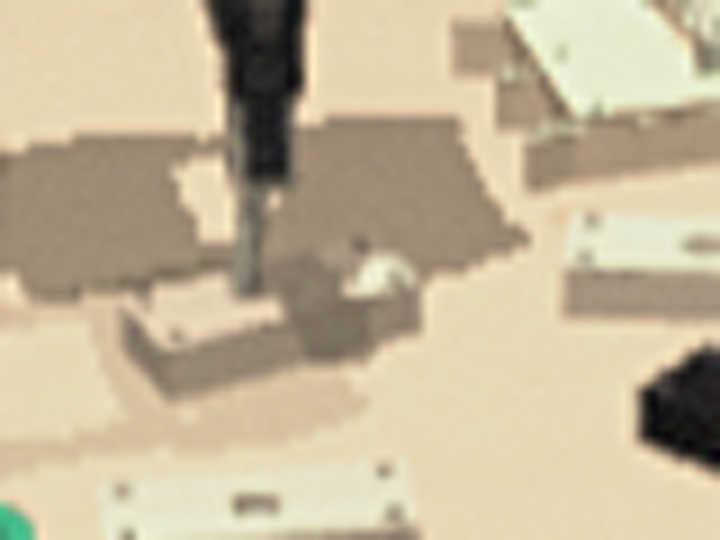

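The crop shows the rod at about (247,290), well left of the well at (268,284). It has slid and tilted in the grip toward −x. I'll raise it and measure the rod's offset and tilt numerically from its mask.

Call:
{"api": "send_rows", "payload": {"series": [[[-1,0,0,-1,0,0,0],[-1,0,0,-1,0,0,0],[-1,0,0,0,0,0,0],[-1,0,0,0,0,0,0]]]}}

```text
clock: 19.35
tcp_pos: [0.4454, 0.177, 0.0943]
eef_rot: [0.001, 0.002, 1.0, 0.0]
force: [-1.0, 0.3, -1.2]
gripper_width: 0.0206
grasp_force: 63.7
```

```bash
cat > rod.py <<'E'
from h import *
def rod(o=.015):
    s,r=st();b=snap("side");c=s["tcp_pos"]
    ms=[d for d in arm.silhouettes(b,"depth_rod")]
    for d in ms:
        v,u=np.nonzero(d["mask"]); print("mask",round(d["conf"],2),u.min(),u.max(),v.min(),v.max(),len(u))
    e=proj(b,[c+[0,0,h] for h in(.03,.015,0,-o)]); print("axis proj",e.round(1).tolist())
    g=cv2.cvtColor(b["pixels"],cv2.COLOR_RGB2GRAY)
    u0=int(e[2][0])
    for v in range(int(e[0][1])-4,int(e[3][1])+9,2):
        print(v,g[v,u0-14:u0+12].tolist())
    print("cols from",u0-14)
    return b
E
python3 -c "
from rod import *
rod()"
```

```text
t 19.35 tcp [0.4454 0.177  0.0943] F [-1.   0.3 -1.2] w 0.0206 g 63.7
axes x,y,z cols [[-1.0, 0.0036, 0.0011], [0.0036, 1.0, 0.0001], [-0.0011, 0.0001, -1.0]]
mask 0.68 292 343 217 255 1365
mask 0.57 265 301 141 166 628
mask 0.36 346 367 184 214 572
axis proj [[243.1, 147.5], [243.4, 152.0], [243.6, 156.4], [243.9, 160.7]]
143 [178, 199, 202, 215, 216, 216, 215, 216, 218, 196, 120, 99, 48, 26, 31, 33, 62, 133, 216, 218, 213, 213, 213, 214, 211, 213]
145 [213, 211, 213, 211, 211, 212, 212, 213, 215, 191, 136, 129, 64, 27, 47, 31, 45, 115, 216, 220, 215, 215, 213, 213, 213, 213]
147 [212, 214, 212, 212, 215, 214, 213, 214, 216, 200, 147, 128, 82, 59, 54, 60, 71, 126, 213, 218, 214, 214, 211, 214, 215, 214]
149 [214, 215, 214, 214, 214, 215, 216, 214, 217, 218, 207, 152, 115, 106, 130, 174, 189, 216, 216, 214, 214, 215, 214, 214, 212, 213]
151 [214, 214, 213, 214, 215, 214, 214, 215, 215, 216, 216, 144, 107, 104, 165, 216, 219, 214, 214, 212, 215, 215, 215, 215, 213, 214]
153 [215, 215, 214, 215, 215, 214, 214, 214, 214, 216, 217, 149, 101, 103, 184, 217, 218, 215, 214, 213, 214, 214, 2
[... 277 characters left out ...]
, 138, 137]
159 [140, 139, 137, 135, 134, 142, 141, 141, 144, 143, 128, 131, 115, 103, 137, 139, 136, 138, 138, 140, 143, 141, 141, 139, 141, 141]
161 [142, 140, 142, 177, 180, 177, 177, 180, 214, 220, 194, 157, 136, 192, 219, 218, 185, 147, 139, 142, 141, 141, 143, 142, 139, 142]
163 [140, 139, 145, 198, 220, 221, 219, 217, 215, 216, 217, 216, 215, 216, 215, 217, 221, 185, 143, 140, 143, 141, 142, 145, 144, 139]
165 [143, 142, 142, 133, 147, 213, 220, 216, 216, 215, 214, 215, 215, 214, 215, 215, 220, 221, 154, 140, 141, 144, 143, 140, 143, 143]
167 [140, 142, 143, 138, 144, 214, 220, 217, 217, 216, 216, 216, 216, 218, 218, 217, 197, 151, 139, 140, 143, 142, 142, 143, 141, 145]
cols from 229
```

The rod turned about 6° in the grip, with its tip about 7 mm to −x, because the arm gave in +x under the strong presses. I'll tilt the tool −6° about y to make the rod upright again, and press more gently from now on.

Call:
{"api": "send_rows", "payload": {"series": [[[-1,0,0,0,0,-0.75,0],[-1,0,0,0,0,-0.75,0],[-1,-0.2,0.03,0,0,0,0],[-1,0,0,0,0,0,0],[-1,0,0,0,0,0,0]]]}}

```text
clock: 19.95
tcp_pos: [0.4515, 0.1778, 0.0946]
eef_rot: [0.052, 0.002, 0.999, -0.0]
force: [-0.1, 0.3, -1.8]
gripper_width: 0.0207
grasp_force: 63.4
```

```bash
python3 -c "
from rod import *
b=rod(.0163)
s=arm.get_state();c=s['tcp_pos']
print(proj(b,[c+[-.0057,0,h] for h in(.03,.015,0,-.0163)]).round(1).tolist())
print(proj(b,[.4455,.178,.022]))"
```

```text
t 19.95 tcp [0.4515 0.1778 0.0946] F [-0.1  0.3 -1.8] w 0.0207 g 63.4
axes x,y,z cols [[-0.9946, 0.0039, 0.1034], [0.0039, 1.0, -0.0005], [-0.1034, -0.0001, -0.9946]]
mask 0.52 241 245 149 161 47
axis proj [[245.0, 147.2], [245.3, 151.6], [245.6, 156.0], [245.8, 160.7]]
143 [203, 215, 216, 215, 214, 214, 220, 221, 165, 105, 47, 28, 37, 30, 62, 134, 215, 217, 214, 213, 210, 212, 212, 215, 212, 211]
145 [213, 209, 211, 210, 213, 213, 216, 218, 166, 133, 72, 32, 38, 28, 45, 119, 190, 215, 216, 214, 214, 212, 212, 214, 213, 214]
147 [212, 213, 214, 213, 213, 212, 216, 216, 172, 121, 86, 54, 59, 63, 70, 96, 174, 212, 215, 214, 214, 214, 215, 213, 213, 214]
149 [214, 215, 216, 216, 215, 214, 215, 218, 216, 208, 154, 116, 109, 119, 187, 215, 219, 215, 213, 212, 214, 214, 213, 214, 214, 212]
151 [214, 214, 214, 214, 214, 215, 215, 214, 218, 220, 164, 111, 100, 131, 216, 218, 212, 214, 216, 216, 214, 213, 214, 214, 216, 215]
153 [215, 215, 214, 213, 215, 212, 216, 213, 215, 217, 164, 109, 95, 129, 216, 220, 217, 212, 215, 213, 215, 215, 215, 214, 215, 213]
155 [215, 214, 215, 215, 213, 216, 2
[... 315 characters left out ...]
, 142, 140, 141, 141, 142, 139, 140, 138, 143, 143]
161 [175, 179, 178, 177, 178, 177, 147, 137, 140, 141, 128, 134, 119, 121, 140, 144, 141, 143, 142, 141, 141, 140, 141, 142, 140, 143]
163 [217, 216, 217, 216, 217, 220, 216, 183, 148, 139, 141, 142, 140, 139, 144, 142, 141, 140, 143, 141, 142, 143, 141, 143, 141, 142]
165 [215, 214, 215, 216, 216, 216, 219, 220, 150, 139, 141, 139, 144, 144, 144, 142, 143, 145, 143, 145, 141, 144, 142, 142, 141, 142]
167 [215, 215, 214, 215, 217, 215, 218, 221, 184, 146, 140, 142, 143, 143, 143, 144, 142, 141, 141, 141, 142, 142, 142, 144, 141, 143]
cols from 231
[[243.2, 147.3], [243.4, 151.7], [243.7, 156.1], [244.0, 160.8]]
[[244.89361978 176.5936543 ]]
```

Call:
{"api": "send_rows", "payload": {"series": [[[-1,0,0,0.5,0,0,0],[-1,0.03,0,0.5,0,0,0],[-1,0.06,0,0.5,0,0,0],[-1,0,0,0,0,0,0],[-1,0,0,0,0,0,0]]]}}

```text
clock: 20.55
tcp_pos: [0.4532, 0.1779, 0.0499]
eef_rot: [0.052, 0.002, 0.999, -0.0]
force: [-0.5, -0.3, -0.7]
gripper_width: 0.0199
grasp_force: 63.4
```

Call:
{"api": "send_rows", "payload": {"series": [[[-1,0.01,0,0.1,0,0,0],[-1,0,0,0,0,0,0]]]}}

```text
clock: 20.75
tcp_pos: [0.4536, 0.1779, 0.0473]
eef_rot: [0.053, 0.002, 0.999, -0.0]
force: [-0.1, -0.7, -1.0]
gripper_width: 0.0206
grasp_force: 63.4
```

Call:
{"api": "send_rows", "payload": {"series": [[[-1,0.01,0,0.1,0,0,0],[-1,0,0,0,0,0,0]]]}}

```text
clock: 20.95
tcp_pos: [0.453, 0.1779, 0.0436]
eef_rot: [0.052, 0.002, 0.999, -0.0]
force: [-0.8, -0.7, -1.7]
gripper_width: 0.0205
grasp_force: 63.4
```

Call:
{"api": "send_rows", "payload": {"series": [[[-1,0.01,0,0.1,0,0,0],[-1,0,0,0,0,0,0]]]}}

```text
clock: 21.15
tcp_pos: [0.4528, 0.1778, 0.0403]
eef_rot: [0.052, 0.002, 0.999, -0.0]
force: [0.3, -0.4, -0.1]
gripper_width: 0.0206
grasp_force: 63.4
```

Call:
{"api": "send_rows", "payload": {"series": [[[-1,0.005,0,0.05,0,0,0],[-1,0,0,0,0,0,0]]]}}

```text
clock: 21.35
tcp_pos: [0.453, 0.1778, 0.039]
eef_rot: [0.052, 0.002, 0.999, -0.0]
force: [-0.4, -0.4, 0.0]
gripper_width: 0.0206
grasp_force: 63.4
```

Call:
{"api": "send_rows", "payload": {"series": [[[-1,0.007,0,0.07,0,0,0],[-1,0,0,0,0,0,0]]]}}

```text
clock: 21.55
tcp_pos: [0.453, 0.1779, 0.0369]
eef_rot: [0.052, 0.002, 0.999, -0.0]
force: [0.3, 0.5, -0.4]
gripper_width: 0.021
grasp_force: 63.4
```

Call:
{"api": "send_rows", "payload": {"series": [[[-1,0.005,0,0.05,0,0,0],[-1,0,0,0,0,0,0]]]}}

```text
clock: 21.75
tcp_pos: [0.453, 0.1779, 0.0354]
eef_rot: [0.052, 0.002, 0.999, -0.0]
force: [-0.4, -0.2, -0.9]
gripper_width: 0.0207
grasp_force: 63.4
```

Call:
{"api": "send_rows", "payload": {"series": [[[-1,0.005,0,0.05,0,0,0],[-1,0,0,0,0,0,0]]]}}

```text
clock: 21.95
tcp_pos: [0.453, 0.1779, 0.0339]
eef_rot: [0.052, 0.002, 0.999, -0.0]
force: [0.2, 0.5, -1.1]
gripper_width: 0.0203
grasp_force: 63.4
```

Call:
{"api": "send_rows", "payload": {"series": [[[-1,0.006,0,0.06,0,0,0],[-1,0,0,0,0,0,0]]]}}

```text
clock: 22.15
tcp_pos: [0.4533, 0.1779, 0.0323]
eef_rot: [0.052, 0.002, 0.999, -0.0]
force: [1.1, -0.1, -1.1]
gripper_width: 0.0205
grasp_force: 63.4
```

Call:
{"api": "send_rows", "payload": {"series": [[[-1,0.006,0,0.06,0,0,0],[-1,0,0,0,0,0,0]]]}}

```text
clock: 22.35
tcp_pos: [0.4534, 0.1779, 0.0306]
eef_rot: [0.053, 0.002, 0.999, -0.0]
force: [-0.5, 0.2, 0.5]
gripper_width: 0.0208
grasp_force: 63.4
```

Call:
{"api": "send_rows", "payload": {"series": [[[-1,0.006,0,0.06,0,0,0],[-1,0,0,0,0,0,0]]]}}

```text
clock: 22.55
tcp_pos: [0.4533, 0.1779, 0.0286]
eef_rot: [0.052, 0.002, 0.999, -0.0]
force: [0.1, 0.1, 0.8]
gripper_width: 0.0207
grasp_force: 63.4
```

Call:
{"api": "send_rows", "payload": {"series": [[[-1,0.004,0,0.04,0,0,0],[-1,0,0,0,0,0,0]]]}}

```text
clock: 22.75
tcp_pos: [0.4536, 0.1779, 0.028]
eef_rot: [0.053, 0.002, 0.999, -0.0]
force: [-1.0, -0.7, 5.5]
gripper_width: 0.0205
grasp_force: 64.2
```

Call:
{"api": "send_rows", "payload": {"series": [[[-1,0.004,0,0.04,0,0,0],[-1,0,0,0,0,0,0]]]}}

```text
clock: 22.95
tcp_pos: [0.4541, 0.178, 0.0278]
eef_rot: [0.053, 0.002, 0.999, -0.0]
force: [-5.4, -1.1, 13.4]
gripper_width: 0.0206
grasp_force: 65.2
```

Call:
{"api": "send_rows", "payload": {"series": [[[-1,0.004,0,0.04,0,0,0],[-1,0,0,0,0,0,0]]]}}

```text
clock: 23.15
tcp_pos: [0.4546, 0.178, 0.0276]
eef_rot: [0.053, 0.002, 0.999, -0.0]
force: [-7.6, -1.3, 21.7]
gripper_width: 0.0202
grasp_force: 66.2
```

Call:
{"api": "send_rows", "payload": {"series": [[[-1,-0.1,0,-1,0,0,0],[-1,-0.11,0,-1,0,0,0],[-1,-0.88,0.04,0.09,0,0,0],[-1,-0.88,0.04,0.09,0,0,0],[-1,-0.88,0.04,0.09,0,0,0],[-1,-0.88,0.04,0.09,0,0,0],[-1,-0.88,0.04,0.09,0,0,0],[-1,-0.87,0.02,0.09,0,0,0]]]}}

```text
clock: 23.95
tcp_pos: [0.6127, 0.1839, 0.0849]
eef_rot: [0.052, 0.002, 0.999, -0.0]
force: [0.9, -0.0, -0.1]
gripper_width: 0.0203
grasp_force: 63.2
```

Call:
{"api": "send_rows", "payload": {"series": [[[-1,0,0,0,0,0,0],[-1,0,0,0,0,0,0]]]}}

```text
clock: 24.15
tcp_pos: [0.6114, 0.1838, 0.0848]
eef_rot: [0.051, 0.002, 0.999, -0.0]
force: [-0.7, 0.6, -1.4]
gripper_width: 0.0206
grasp_force: 63.2
```

```bash
python3 -c "
from rod import *
b=rod(.0163)
from fit import *
print(nearmask(b,'carrier_1',[.606,.185,.02]) is not None)
s=arm.get_state();c=s['tcp_pos']
print(proj(b,[c+[-.0057,0,h] for h in(.03,.015,0,-.0163)]).round(1).tolist())
t=snap('top')
for n,q in(('A',(.606,.184,-.26)),('B',(.447,.178,.35)),('C',(.432,.04,0))): print(n,locate([t,b],'carrier_1',CAR,q,.02))
"
```

```text
t 24.15 tcp [0.6114 0.1838 0.0848] F [-0.7  0.6 -1.4] w 0.0206 g 63.2
axes x,y,z cols [[-0.9947, 0.0039, 0.1025], [0.0039, 1.0, -0.0006], [-0.1025, -0.0002, -0.9947]]
mask 0.55 291 294 151 158 19
mask 0.42 278 308 168 181 389
axis proj [[295.6, 145.2], [295.6, 149.5], [295.5, 153.8], [295.4, 158.4]]
141 [192, 186, 174, 153, 169, 137, 96, 107, 129, 72, 102, 112, 45, 29, 34, 27, 65, 163, 221, 216, 213, 212, 210, 205, 211, 212]
143 [186, 192, 197, 191, 210, 155, 112, 132, 149, 109, 97, 132, 58, 32, 52, 31, 47, 150, 218, 217, 214, 212, 212, 212, 216, 205]
145 [233, 234, 235, 235, 239, 173, 134, 134, 170, 157, 104, 115, 77, 49, 60, 66, 83, 146, 215, 215, 211, 214, 211, 211, 214, 190]
147 [223, 219, 176, 167, 168, 167, 168, 149, 138, 155, 163, 112, 109, 112, 123, 157, 204, 215, 216, 211, 212, 212, 213, 213, 214, 213]
149 [162, 163, 165, 165, 165, 165, 166, 167, 148, 136, 155, 105, 105, 106, 158, 170, 182, 207, 213, 213, 212, 212, 211, 213, 211, 213]
151 [171, 164, 165, 168, 170, 168, 168, 168, 173, 174, 133, 102, 106, 103, 171, 175, 169, 169, 179, 187, 210, 213, 213, 212, 211, 211]
153 [20
[... 644 characters left out ...]
42, 140, 139, 138, 140]
163 [153, 150, 148, 150, 126, 120, 124, 128, 130, 130, 130, 132, 131, 129, 130, 136, 139, 142, 142, 140, 140, 141, 142, 139, 140, 141]
165 [201, 203, 210, 195, 146, 144, 141, 145, 145, 142, 145, 145, 145, 142, 140, 142, 141, 142, 143, 140, 139, 138, 141, 142, 139, 139]
cols from 281
True
[[293.7, 145.2], [293.6, 149.5], [293.5, 153.8], [293.5, 158.4]]
A [[0.6054, 0.1825, -18.1116, 1.9159], [0.6052, 0.1803, -22.4531, 3.7017], [0.6026, 0.1836, -16.5194, 0.1124]]
B [[0.442, 0.1755, 18.7478, 0.7729], [0.4395, 0.1733, 15.6261, 1.435], [0.4425, 0.1763, 21.3828, 0.1027]]
C [[0.4279, 0.0367, -3.803, 0.2077], [0.4264, 0.0403, 0.4118, 0.2495], [0.4281, 0.0371, -6.6601, 0.1537]]
```

Call:
{"api": "send_rows", "payload": {"series": [[[-1,0.05,0,0.5,0,0,0],[-1,0.06,0,0.6,0,0,0],[-1,0.04,0,0.36,0,0,0],[-1,0,0,0,0,0,0],[-1,0,0,0,0,0,0]]]}}

```text
clock: 25.15
tcp_pos: [0.6122, 0.1839, 0.0415]
eef_rot: [0.052, 0.002, 0.999, -0.0]
force: [-0.3, -0.7, -1.0]
gripper_width: 0.0206
grasp_force: 63.2
```

Call:
{"api": "send_rows", "payload": {"series": [[[-1,0.007,0,0.07,0,0,0],[-1,0,0,0,0,0,0]]]}}

```text
clock: 25.35
tcp_pos: [0.6128, 0.1839, 0.0403]
eef_rot: [0.053, 0.002, 0.999, -0.0]
force: [0.3, 0.6, -0.7]
gripper_width: 0.0206
grasp_force: 63.2
```

Call:
{"api": "send_rows", "payload": {"series": [[[-1,0.005,0,0.05,0,0,0],[-1,0,0,0,0,0,0]]]}}

```text
clock: 25.55
tcp_pos: [0.6124, 0.1839, 0.0383]
eef_rot: [0.052, 0.002, 0.999, -0.0]
force: [-0.2, -1.0, -1.1]
gripper_width: 0.021
grasp_force: 63.2
```

Call:
{"api": "send_rows", "payload": {"series": [[[-1,0.005,0,0.05,0,0,0],[-1,0,0,0,0,0,0]]]}}

```text
clock: 25.75
tcp_pos: [0.6121, 0.1839, 0.0365]
eef_rot: [0.052, 0.002, 0.999, -0.0]
force: [-0.2, -0.3, 0.3]
gripper_width: 0.0209
grasp_force: 63.2
```

Call:
{"api": "send_rows", "payload": {"series": [[[-1,0.005,0,0.05,0,0,0],[-1,0,0,0,0,0,0]]]}}

```text
clock: 25.95
tcp_pos: [0.6121, 0.1839, 0.0349]
eef_rot: [0.052, 0.002, 0.999, -0.0]
force: [-0.1, 0.1, -1.8]
gripper_width: 0.021
grasp_force: 63.2
```

Call:
{"api": "send_rows", "payload": {"series": [[[-1,0.005,0,0.05,0,0,0],[-1,0,0,0,0,0,0]]]}}

```text
clock: 26.15
tcp_pos: [0.6121, 0.1839, 0.0334]
eef_rot: [0.052, 0.002, 0.999, -0.0]
force: [0.1, 0.3, -0.7]
gripper_width: 0.0207
grasp_force: 63.2
```

Call:
{"api": "send_rows", "payload": {"series": [[[-1,0.006,0,0.06,0,0,0],[-1,0,0,0,0,0,0]]]}}

```text
clock: 26.35
tcp_pos: [0.6121, 0.1839, 0.0315]
eef_rot: [0.052, 0.002, 0.999, -0.0]
force: [0.3, 0.4, -1.2]
gripper_width: 0.0203
grasp_force: 63.2
```

Call:
{"api": "send_rows", "payload": {"series": [[[-1,0.006,0,0.06,0,0,0],[-1,0,0,0,0,0,0]]]}}

```text
clock: 26.55
tcp_pos: [0.6121, 0.1839, 0.0297]
eef_rot: [0.052, 0.002, 0.999, -0.0]
force: [1.0, 0.2, -1.3]
gripper_width: 0.0202
grasp_force: 63.2
```

Call:
{"api": "send_rows", "payload": {"series": [[[-1,0.006,0,0.06,0,0,0],[-1,0,0,0,0,0,0]]]}}

```text
clock: 26.75
tcp_pos: [0.6121, 0.1839, 0.0279]
eef_rot: [0.052, 0.002, 0.999, -0.0]
force: [0.5, -0.3, -1.8]
gripper_width: 0.0207
grasp_force: 63.2
```

Call:
{"api": "send_rows", "payload": {"series": [[[-1,0.004,0,0.04,0,0,0],[-1,0,0,0,0,0,0]]]}}

```text
clock: 26.95
tcp_pos: [0.6122, 0.1839, 0.0268]
eef_rot: [0.052, 0.002, 0.999, -0.0]
force: [0.1, -0.5, -1.1]
gripper_width: 0.0205
grasp_force: 63.2
```

Call:
{"api": "send_rows", "payload": {"series": [[[-1,0.004,0,0.04,0,0,0],[-1,0,0,0,0,0,0]]]}}

```text
clock: 27.15
tcp_pos: [0.6122, 0.1838, 0.0256]
eef_rot: [0.052, 0.002, 0.999, -0.0]
force: [0.5, 0.9, -0.6]
gripper_width: 0.0204
grasp_force: 63.2
```

Call:
{"api": "send_rows", "payload": {"series": [[[-1,0.004,0,0.04,0,0,0],[-1,0,0,0,0,0,0]]]}}

```text
clock: 27.35
tcp_pos: [0.6122, 0.1839, 0.0244]
eef_rot: [0.052, 0.002, 0.999, -0.0]
force: [-0.4, 0.7, -0.5]
gripper_width: 0.0208
grasp_force: 63.2
```

Call:
{"api": "send_rows", "payload": {"series": [[[-1,0.004,0,0.04,0,0,0],[-1,0,0,0,0,0,0]]]}}

```text
clock: 27.55
tcp_pos: [0.6125, 0.1839, 0.0235]
eef_rot: [0.052, 0.002, 0.999, -0.0]
force: [-0.2, 0.2, -0.7]
gripper_width: 0.0207
grasp_force: 63.2
```

Call:
{"api": "send_rows", "payload": {"series": [[[-1,0.004,0,0.04,0,0,0],[-1,0,0,0,0,0,0]]]}}

```text
clock: 27.75
tcp_pos: [0.6126, 0.1839, 0.0224]
eef_rot: [0.053, 0.002, 0.999, -0.0]
force: [-0.5, -0.3, 1.7]
gripper_width: 0.0204
grasp_force: 63.3
```

Call:
{"api": "send_rows", "payload": {"series": [[[-1,0.004,0,0.04,0,0,0],[-1,0,0,0,0,0,0]]]}}

```text
clock: 27.95
tcp_pos: [0.6125, 0.1839, 0.021]
eef_rot: [0.053, 0.002, 0.999, -0.0]
force: [-0.1, 0.2, 0.7]
gripper_width: 0.0204
grasp_force: 63.3
```

Call:
{"api": "send_rows", "payload": {"series": [[[-1,0.004,0,0.04,0,0,0],[-1,0,0,0,0,0,0]]]}}

```text
clock: 28.15
tcp_pos: [0.6127, 0.1839, 0.0201]
eef_rot: [0.053, 0.002, 0.999, -0.0]
force: [-1.5, -0.1, 3.5]
gripper_width: 0.0206
grasp_force: 63.9
```

Call:
{"api": "send_rows", "payload": {"series": [[[-1,0.004,0,0.04,0,0,0],[-1,0,0,0,0,0,0]]]}}

```text
clock: 28.35
tcp_pos: [0.613, 0.1839, 0.02]
eef_rot: [0.053, 0.002, 0.999, -0.0]
force: [-3.2, 0.2, 10.0]
gripper_width: 0.0204
grasp_force: 64.5
```

Call:
{"api": "send_rows", "payload": {"series": [[[-1,0.004,0,0.04,0,0,0],[-1,0,0,0,0,0,0]]]}}

```text
clock: 28.55
tcp_pos: [0.6134, 0.184, 0.0198]
eef_rot: [0.053, 0.002, 0.999, -0.0]
force: [-6.5, -1.5, 15.1]
gripper_width: 0.0208
grasp_force: 65.2
```

Carrier A bottoms 8 mm lower, so A is deep and B and C are shallow. Now the rod goes back to its stand.

Call:
{"api": "send_rows", "payload": {"series": [[[-1,-0.1,0,-1,0,0,0],[-1,-0.1,0,-1,0,0,0],[-1,-0.1,0,-1,0,0,0],[-1,-0.05,0,-0.32,0,0,0],[-1,0.3,-1,-0.03,0,0,0],[-1,0.3,-1,-0.03,0,0,0],[-1,0.3,-1,-0.03,0,0,0],[-1,0.3,-1,-0.03,0,0,0]]]}}

```text
clock: 29.35
tcp_pos: [0.5743, 0.0631, 0.1155]
eef_rot: [0.051, 0.002, 0.999, -0.0]
force: [0.9, -0.1, -0.6]
gripper_width: 0.0208
grasp_force: 63.2
```

Call:
{"api": "send_rows", "payload": {"series": [[[-1,0.3,-1,-0.03,0,0,0],[-1,0.3,-1,-0.03,0,0,0],[-1,0.3,-1,-0.03,0,0,0],[-1,0.3,-1,-0.03,0,0,0],[-1,0.3,-1,-0.03,0,0,0],[-1,0.3,-1,-0.03,0,0,0],[-1,0.3,-1,-0.03,0,0,0],[-1,0.3,-1,-0.03,0,0,0]]]}}

```text
clock: 30.15
tcp_pos: [0.5012, -0.1763, 0.1153]
eef_rot: [0.051, 0.002, 0.999, 0.001]
force: [1.2, 0.0, -0.3]
gripper_width: 0.0205
grasp_force: 63.2
```

Call:
{"api": "send_rows", "payload": {"series": [[[-1,0.3,-1,-0.03,0,0,0],[-1,0.3,-1,-0.03,0,0,0],[-1,0.3,-1,-0.03,0,0,0],[-1,0.3,-1,-0.03,0,0,0],[-1,0.3,-1,-0.03,0,0,0],[-1,0.3,-0.87,-0.03,0,0,0],[-1,0,0,0,0,0,0],[-1,0,0,0,0,0,0]]]}}

```text
clock: 30.95
tcp_pos: [0.4469, -0.3511, 0.1152]
eef_rot: [0.052, 0.003, 0.999, 0.001]
force: [-0.1, 0.3, -0.5]
gripper_width: 0.0205
grasp_force: 63.2
```

```bash
python3 -c "
from rod import *
b=rod(.0163)
s=arm.get_state();c=s['tcp_pos']
print(proj(b,[c+[-.0057,0,h] for h in(.03,.015,0,-.0163)]).round(1).tolist())
print('stand',proj(b,[[.442,-.352,.071],[.442,-.352,.05]]))
"
```

```text
t 30.95 tcp [ 0.4469 -0.3511  0.1152] F [-0.1  0.3 -0.5] w 0.0205 g 63.2
axes x,y,z cols [[-0.9946, 0.005, 0.1033], [0.0052, 1.0, 0.0017], [-0.1033, 0.0022, -0.9947]]
mask 0.55 264 268 259 272 65
axis proj [[270.1, 253.2], [270.2, 259.2], [270.3, 265.0], [270.5, 271.2]]
249 [214, 215, 215, 219, 224, 134, 113, 117, 56, 31, 39, 38, 41, 34, 35, 51, 113, 129, 143, 144, 143, 141, 141, 142, 141, 141]
251 [215, 216, 214, 219, 220, 110, 123, 143, 85, 39, 35, 39, 35, 31, 34, 44, 107, 138, 139, 146, 142, 143, 143, 142, 144, 141]
253 [214, 214, 215, 219, 217, 134, 111, 136, 109, 51, 29, 32, 35, 40, 34, 37, 78, 136, 143, 143, 144, 143, 144, 141, 140, 143]
255 [214, 214, 215, 218, 219, 198, 126, 136, 130, 58, 31, 30, 33, 33, 31, 32, 51, 109, 127, 142, 145, 141, 144, 143, 142, 143]
257 [214, 217, 218, 196, 150, 143, 140, 123, 113, 78, 70, 80, 84, 103, 105, 121, 125, 134, 144, 145, 141, 143, 141, 143, 145, 142]
259 [195, 193, 151, 138, 140, 141, 142, 145, 106, 110, 118, 113, 106, 132, 144, 144, 144, 143, 143, 144, 141, 142, 144, 142, 143, 144]
261 [134, 139, 138, 141, 142, 143, 144, 142, 118, 111, 
[... 738 characters left out ...]
, 145, 143, 145]
273 [143, 144, 142, 143, 142, 144, 142, 141, 141, 143, 138, 135, 143, 145, 144, 142, 143, 142, 142, 143, 144, 143, 142, 144, 144, 143]
275 [146, 144, 145, 145, 145, 141, 143, 142, 146, 144, 144, 142, 145, 144, 144, 146, 143, 142, 143, 145, 143, 144, 142, 145, 147, 147]
277 [144, 144, 144, 143, 142, 143, 146, 142, 144, 143, 144, 143, 145, 144, 145, 143, 145, 144, 144, 144, 143, 144, 142, 145, 142, 144]
279 [142, 140, 145, 149, 151, 149, 147, 152, 151, 152, 150, 124, 126, 129, 134, 140, 141, 147, 142, 147, 144, 145, 146, 144, 143, 143]
cols from 256
[[267.3, 253.0], [267.5, 259.0], [267.7, 264.8], [267.9, 271.0]]
stand [[268.37833047 282.0589319 ]
 [268.59463274 289.51151047]]
```

Call:
{"api": "send_rows", "payload": {"series": [[[-1,-0.1,-0.04,0,0,-0.3,0],[-1,0,0,0,0,0,0],[-1,0.08,0,0.66,0,0,0],[-1,0.085,0,0.66,0,0,0],[-1,0,0,0,0,0,0],[-1,0,0,0,0,0,0]]]}}

```text
clock: 31.65
tcp_pos: [0.4507, -0.3524, 0.0772]
eef_rot: [0.063, 0.002, 0.998, 0.0]
force: [0.2, -0.3, 0.1]
gripper_width: 0.0207
grasp_force: 63.3
```

```bash
python3 -c "
from rod import *
b=rod(.0163)
s=arm.get_state();c=s['tcp_pos']
cv2.imwrite('pics/e1.png',cv2.resize(b['pixels'][240:325,225:310,::-1],None,fx=7,fy=7,interpolation=cv2.INTER_CUBIC))
print('stand',(proj(b,[[.442,-.352,.071],[.442,-.352,.05]])-[225,240])*7)
"
```

```text
t 31.65 tcp [ 0.4507 -0.3524  0.0772] F [ 0.2 -0.3  0.1] w 0.0207 g 63.3
axes x,y,z cols [[-0.9921, 0.0033, 0.1251], [0.0033, 1.0, -0.0], [-0.1251, 0.0004, -0.9921]]
axis proj [[272.4, 268.2], [272.5, 273.9], [272.6, 279.4], [272.8, 285.2]]
264 [142, 141, 142, 146, 147, 69, 58, 83, 42, 26, 31, 40, 38, 33, 37, 80, 125, 135, 144, 145, 144, 141, 144, 141, 142, 143]
266 [143, 142, 143, 145, 143, 99, 136, 143, 71, 33, 35, 34, 35, 36, 32, 60, 139, 138, 143, 141, 141, 142, 142, 143, 141, 142]
268 [143, 142, 143, 145, 142, 113, 119, 139, 97, 42, 33, 33, 40, 36, 32, 48, 127, 139, 143, 143, 142, 144, 143, 141, 145, 143]
270 [143, 143, 146, 145, 143, 133, 126, 137, 142, 63, 32, 31, 35, 35, 31, 31, 78, 112, 133, 142, 144, 143, 142, 143, 144, 144]
272 [140, 143, 143, 141, 145, 142, 144, 128, 115, 70, 49, 56, 56, 73, 96, 98, 109, 135, 144, 145, 143, 140, 144, 142, 144, 144]
274 [143, 144, 145, 142, 143, 142, 143, 145, 118, 110, 115, 116, 107, 126, 147, 146, 146, 143, 143, 142, 143, 145, 142, 141, 142, 144]
276 [146, 145, 145, 144, 144, 145, 149, 144, 117, 108, 116, 114, 106, 124, 141, 144, 145, 14
[... 457 characters left out ...]
150, 151, 153, 152, 154, 153, 116, 134, 120, 112, 104, 91, 91, 92, 109, 114, 114, 114, 110, 111, 169, 175, 177, 164]
286 [149, 150, 151, 152, 153, 154, 153, 154, 146, 140, 139, 121, 100, 92, 93, 94, 91, 113, 115, 111, 112, 112, 144, 172, 174, 128]
288 [152, 150, 150, 150, 152, 156, 144, 131, 128, 96, 93, 94, 91, 91, 91, 90, 88, 94, 112, 114, 110, 112, 119, 151, 163, 82]
290 [151, 149, 151, 150, 153, 154, 130, 83, 88, 103, 89, 87, 81, 77, 86, 91, 93, 91, 103, 114, 110, 114, 113, 114, 85, 65]
292 [152, 152, 153, 153, 148, 154, 150, 132, 122, 123, 118, 116, 88, 84, 89, 91, 88, 93, 113, 114, 114, 113, 113, 93, 66, 63]
cols from 258
stand [[303.64831326 294.41252331]
 [305.16242919 346.58057327]]
```

View pics/e1.png

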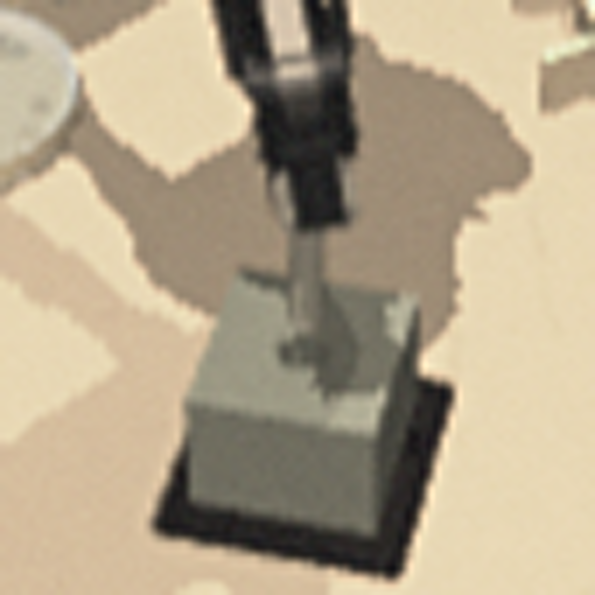

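The rod now hangs upright with its tip at about (305,325) over the hole at about (302,349). I'll lower it in.

Call:
{"api": "send_rows", "payload": {"series": [[[-1,0.05,0,0.33,0,0,0],[-1,0.02,0,0.17,0,0,0],[-1,0,0,0,0,0,0]]]}}

```text
clock: 32.05
tcp_pos: [0.4501, -0.3523, 0.0611]
eef_rot: [0.062, 0.002, 0.998, 0.0]
force: [-0.1, -0.0, -1.3]
gripper_width: 0.0208
grasp_force: 63.5
```

Call:
{"api": "send_rows", "payload": {"series": [[[-1,0.02,0,0.17,0,0,0],[-1,0,0,0,0,0,0]]]}}

```text
clock: 32.25
tcp_pos: [0.45, -0.3522, 0.0557]
eef_rot: [0.062, 0.002, 0.998, 0.001]
force: [0.1, -0.2, -1.9]
gripper_width: 0.0206
grasp_force: 63.5
```

Call:
{"api": "send_rows", "payload": {"series": [[[-1,0.02,0,0.17,0,0,0],[-1,0,0,0,0,0,0]]]}}

```text
clock: 32.45
tcp_pos: [0.4501, -0.3524, 0.0507]
eef_rot: [0.062, 0.002, 0.998, 0.0]
force: [0.5, -0.0, -0.5]
gripper_width: 0.0203
grasp_force: 63.4
```

Call:
{"api": "send_rows", "payload": {"series": [[[-1,0.04,0,0.3,0,0,0],[-1,0.03,0,0.27,0,0,0],[-1,0,0,0,0,0,0]]]}}

```text
clock: 32.75
tcp_pos: [0.4498, -0.3521, 0.0326]
eef_rot: [0.062, 0.002, 0.998, 0.001]
force: [-0.4, -0.2, -0.7]
gripper_width: 0.0207
grasp_force: 63.4
```

Call:
{"api": "send_rows", "payload": {"series": [[[-1,0.03,0,0.2,0,0,0],[-1,0,0,0,0,0,0]]]}}

```text
clock: 32.95
tcp_pos: [0.4501, -0.3526, 0.0275]
eef_rot: [0.062, 0.002, 0.998, 0.0]
force: [-0.6, 2.7, -2.1]
gripper_width: 0.0205
grasp_force: 63.4
```

Call:
{"api": "send_rows", "payload": {"series": [[[-1,0.015,0,0.12,0,0,0],[-1,0,0,0,0,0,0]]]}}

```text
clock: 33.15
tcp_pos: [0.4502, -0.3525, 0.0242]
eef_rot: [0.063, 0.002, 0.998, 0.0]
force: [-1.8, 3.2, -2.6]
gripper_width: 0.0205
grasp_force: 63.4
```

Call:
{"api": "send_rows", "payload": {"series": [[[-1,0.01,0,0.08,0,0,0],[-1,0,0,0,0,0,0],[0.5,0,0,0,0,0,0],[0.5,0,0,0,0,0,0],[0.5,0,0,0,0,0,0],[0.5,0,0,0,0,0,0],[0.5,0,0,0,0,0,0]]]}}

```text
clock: 33.85
tcp_pos: [0.4506, -0.3532, 0.0226]
eef_rot: [0.063, 0.002, 0.998, -0.0]
force: [0.1, 0.3, 1.1]
gripper_width: 0.0644
grasp_force: 0.0
```

Call:
{"api": "send_rows", "payload": {"series": [[[0.5,-0.06,0,-0.5,0,0,0],[0.5,-0.06,0,-0.5,0,0,0],[0.5,-0.12,0,-1,0,0,0],[0.5,-0.12,0,-1,0,0,0],[0.5,-0.06,0,-0.5,0,0,0],[0.5,0,0,0,0,0.9,0],[0.5,0,0,0,0,0.9,0],[0.5,0,0,0,0,0,0]]]}}

```text
clock: 34.65
tcp_pos: [0.4511, -0.3529, 0.1289]
eef_rot: [0.0, 0.001, 1.0, -0.001]
force: [0.0, -0.1, 0.0]
gripper_width: 0.064
grasp_force: 0.0
```

Run:
```python
from fit import *
st();P=[snap("top"),snap("side")]
for n,q in(("A",(.605,.185,-.3)),("B",(.446,.178,.4)),("C",(.432,.04,0))): print(n,locate(P,"carrier_1",CAR,q,.02))
print("H",locate(P,"handle_magazine",mag(),(.605,.337,.13)))
print("Pl",locate(P,"plain_magazine",mag(),(.607,-.148,0)))
for d in arm.silhouettes(P[1],"depth_rod"): v,u=np.nonzero(d["mask"]);print(round(d["conf"],2),u.min(),u.max(),v.min(),v.max(),u.mean().round(2))
```

```text
t 34.65 tcp [ 0.4511 -0.3529  0.1289] F [ 0.  -0.1  0. ] w 0.064 g 0.0
axes x,y,z cols [[-1.0, 0.0021, 0.0007], [0.0021, 1.0, -0.0011], [-0.0007, -0.0011, -1.0]]
A []
B [[0.4433, 0.1779, 20.9011, 0.466], [0.4476, 0.1787, 19.2001, 0.1392], [0.4276, 0.1863, 70.538, 0.6024]]
C [[0.4273, 0.0386, -2.657, 0.1416], [0.4303, 0.039, -2.9429, 0.0649], [0.4243, 0.0365, -2.9155, 0.1258]]
H [[0.608, 0.3404, 6.4475, 0.1378]]
Pl [[0.6079, -0.1474, 2.3775, 0.1112], [0.6097, -0.1471, 2.2776, 0.0752], [0.6037, -0.149, 2.4168, 0.1116]]
0.61 262 274 273 293 268.1
```

Run:
```python
from fit import *
P=[snap("top"),snap("side")]
for p in P:
    print([(np.round(d["point"],3).tolist(),round(d["conf"],2)) for d in arm.spot_in(p,"carrier_1")])
    for d in arm.silhouettes(p,"carrier_1"): v,u=np.nonzero(d["mask"]);print(round(d["conf"],2),u.min(),u.max(),v.min(),v.max(),len(u),back(p,[u.mean(),v.mean()],.02).round(3))
```

```text
[([0.643, 0.193, 0.023], 0.91), ([0.447, 0.177, 0.021], 0.87), ([0.433, 0.04, 0.023], 0.65)]
0.91 209 226 210 238 315 [[0.447 0.177 0.02 ]]
0.81 250 263 215 244 363 [[0.427 0.039 0.02 ]]
0.81 238 263 166 190 316 [[0.61  0.064 0.02 ]]
0.67 205 222 155 182 323 [[0.641 0.193 0.02 ]]
[([0.645, 0.183, 0.021], 0.85), ([0.424, 0.159, 0.023], 0.81), ([0.614, 0.048, 0.022], 0.78), ([0.423, 0.025, 0.016], 0.59)]
0.74 292 318 167 178 286 [[0.641 0.171 0.02 ]]
0.7 291 318 185 203 323 [[0.609 0.041 0.02 ]]
0.64 226 258 197 212 453 [[0.42  0.021 0.02 ]]
0.48 229 247 174 188 192 [[0.422 0.153 0.02 ]]
```

A has been knocked to about (0.642, 0.19), which is the announced disturbance. I'll start with C: go over its near end and descend with the fingers open.

Call:
{"api": "send_rows", "payload": {"series": [[[1,0.14,1,0,0,0,0],[1,0.14,1,0,0,0,0],[1,0.14,1,0,0,0,0],[1,0.14,1,0,0,0,0],[1,0.14,1,0,0,0,0],[1,0.14,1,0,0,0,0],[1,0.14,1,0,0,0,0],[1,0.14,1,0,0,0,0]]]}}

```text
clock: 36.4
tcp_pos: [0.4169, -0.1116, 0.1282]
eef_rot: [0.0, 0.002, 1.0, -0.0]
force: [-0.5, 0.7, 0.2]
gripper_width: 0.0855
grasp_force: 0.0
```

Call:
{"api": "send_rows", "payload": {"series": [[[1,0.14,1,0,0,0,0],[1,0.14,1,0,0,0,0],[1,0.14,1,0,0,0,0],[1,0.14,1,0.5,0,0,0],[1,0.09,1,0.8,0,0,0],[1,0,0.12,1,0,0,0],[1,0,0,0.7,0,0,0],[1,0,0,0,0,0,0]]]}}

```text
clock: 37.2
tcp_pos: [0.3952, 0.0419, 0.0355]
eef_rot: [-0.003, 0.001, 1.0, 0.001]
force: [0.1, 0.3, 0.4]
gripper_width: 0.0852
grasp_force: 0.0
```

Run:
```python
from fit import *
st();P=[snap("top"),snap("side")]
for n,q in(("A",(.642,.19,0)),("B",(.446,.178,.4)),("C",(.432,.04,0))): print(n,locate(P,"carrier_1",CAR,q,.02))
```

```text
t 37.2 tcp [0.3952 0.0419 0.0355] F [0.1 0.3 0.4] w 0.0852 g 0.0
axes x,y,z cols [[-1.0, 0.003, -0.0062], [0.0029, 1.0, 0.0012], [0.0062, 0.0012, -1.0]]
A [[0.6424, 0.1934, -15.1279, 0.1955], [0.6441, 0.1959, -13.08, 0.2687], [0.6398, 0.1912, -11.4098, 0.071]]
B [[0.4474, 0.179, 19.5242, 0.2531], [0.4469, 0.1799, 19.2341, 0.1462], [0.4536, 0.1783, 24.5413, 0.3161]]
C [[0.4298, 0.0374, 0.5092, 1.3589], [0.4382, 0.0207, 32.6365, 2.5099], [0.4256, 0.0353, -3.4468, 0.0931]]
```

Call:
{"api": "send_rows", "payload": {"series": [[[1,0,0,0.8,0,0,0],[1,0,0,0.8,0,0,0],[1,0,0,0.5,0,0,0],[1,0,0,0.25,0,0,0],[1,0,0,0,0,0,0]]]}}

```text
clock: 38.1
tcp_pos: [0.3976, 0.041, -0.0328]
eef_rot: [-0.001, 0.002, 1.0, 0.0]
force: [-0.2, -0.2, -0.2]
gripper_width: 0.0856
grasp_force: 0.0
```

Call:
{"api": "send_rows", "payload": {"series": [[[-1,0,0,0,0,0,0],[-1,0,0,0,0,0,0],[-1,0,0,0,0,0,0],[-1,0,0,0,0,0,0],[-1,0,0,0,0,0,0],[-1,0,0,0,0,0,0]]]}}

```text
clock: 38.7
tcp_pos: [0.3993, 0.0407, -0.0313]
eef_rot: [0.001, 0.002, 1.0, -0.0]
force: [-1.9, -0.7, 5.7]
gripper_width: 0.0387
grasp_force: 61.0
```

Run:
```python
from fit import *
st()
```

```text
t 38.7 tcp [ 0.3993  0.0407 -0.0313] F [-1.9 -0.7  5.7] w 0.0387 g 61.0
axes x,y,z cols [[-1.0, 0.0037, 0.0018], [0.0037, 1.0, -0.0005], [-0.0018, -0.0005, -1.0]]
```

Call:
{"api": "send_rows", "payload": {"series": [[[-1,0,0,-0.1,0,0,0],[-1,0,-0.9,0,0,0,0],[-1,0,-0.9,0,0,0,0],[-1,0,-0.9,0,0,0,0],[-1,0,-0.9,0,0,0,0],[-1,-0.3,-0.9,0,0,0,0],[-1,-0.4,-0.9,0,0,0,0],[-1,-0.5,-0.9,0,0,0,0]]]}}

```text
clock: 39.5
tcp_pos: [0.4328, -0.1488, -0.0298]
eef_rot: [-0.001, 0.002, 1.0, 0.0]
force: [0.6, -0.2, -2.7]
gripper_width: 0.0384
grasp_force: 60.8
```

Call:
{"api": "send_rows", "payload": {"series": [[[-1,-0.5,-0.9,0,0,0,0],[-1,-0.46,-0.1,0,0,0,-0.55],[-1,0,0,0.08,0,0,0],[-1,0,0,0,0,0,0],[-1,0,0,0,0,0,0]]]}}

```text
clock: 40.0
tcp_pos: [0.4624, -0.1783, -0.0313]
eef_rot: [0.001, -0.017, 1.0, -0.0]
force: [1.6, -0.9, 2.7]
gripper_width: 0.0387
grasp_force: 61.7
```

Run:
```python
from fit import *
s,r=st();P=[snap("top"),snap("side")]
c=s["tcp_pos"];q=(c[0]+.032,c[1],.035)
print("C",locate(P,"carrier_1",CAR,q,.02)); print("Pl",locate(P,"plain_magazine",mag(),(.607,-.148,0.035)))
m=np.array([.609,-.1475]);a=np.array([.9994,.0349]);n=np.array([-.0349,.9994])
for p in (c[:2],):print("mag coords tcp",(p-m)@a,(p-m)@n)
```

```text
t 40.0 tcp [ 0.4624 -0.1783 -0.0313] F [ 1.6 -0.9  2.7] w 0.0387 g 61.7
axes x,y,z cols [[-0.9994, -0.0345, 0.0012], [-0.0345, 0.9994, -0.0009], [-0.0012, -0.001, -1.0]]
C [[0.4883, -0.1791, -2.4273, 0.5793]]
Pl [[0.6086, -0.147, 1.5085, 0.1287], [0.6097, -0.1466, 1.0487, 0.0833], [0.6043, -0.1469, 2.7633, 0.1568]]
mag coords tcp -0.14754741512545608 -0.025684047954256495
```

Call:
{"api": "send_rows", "payload": {"series": [[[-1,-0.3,0,0,0,0,0],[-1,-0.3,0,0,0,0,0],[-1,-0.3,0,0,0,0,0],[-1,0,0,0,0,0,0]]]}}

```text
clock: 40.7
tcp_pos: [0.4886, -0.1768, -0.0313]
eef_rot: [-0.001, -0.018, 1.0, 0.0]
force: [-3.1, 0.3, 11.2]
gripper_width: 0.0387
grasp_force: 62.6
```

Call:
{"api": "send_rows", "payload": {"series": [[[-1,-0.3,0,0,0,0,0],[-1,-0.3,0,0,0,0,0],[-1,0,0,0,0,0,0]]]}}

```text
clock: 41.0
tcp_pos: [0.506, -0.1758, -0.0317]
eef_rot: [-0.002, -0.018, 1.0, 0.001]
force: [-3.5, 1.5, 9.7]
gripper_width: 0.0385
grasp_force: 63.0
```

Call:
{"api": "send_rows", "payload": {"series": [[[-1,-0.3,0,0,0,0,0],[-1,-0.3,0,0,0,0,0],[-1,0,0,0,0,0,0]]]}}

```text
clock: 41.3
tcp_pos: [0.5246, -0.1753, -0.0317]
eef_rot: [-0.001, -0.018, 1.0, 0.001]
force: [-1.6, 1.5, 7.6]
gripper_width: 0.0386
grasp_force: 62.8
```

Call:
{"api": "send_rows", "payload": {"series": [[[-1,-0.2,0,0,0,0,0],[-1,0,0,0,0,0,0],[1,0,0,0,0,0,0],[1,0,0,0,0,0,0],[1,0,0,0,0,0,0],[1,0,0,0,0,0,0],[1,0,0,-0.7,0,0,0],[1,0,0,-0.7,0,0,0]]]}}

```text
clock: 42.1
tcp_pos: [0.5301, -0.1753, 0.0098]
eef_rot: [-0.001, -0.017, 1.0, 0.001]
force: [0.6, -0.4, -0.4]
gripper_width: 0.0854
grasp_force: 0.0
```

Call:
{"api": "send_rows", "payload": {"series": [[[-1,0.5,0,0,0,0,0],[-1,0.7,0,0,0,0,0],[-1,0,0,0,0,0,0],[-1,0,0,0,0,0,0],[-1,0,0,0,0,0,0],[-1,0,0,0,0,0,0],[-1,0,0,0,0,0,0]]]}}

```text
clock: 42.8
tcp_pos: [0.4956, -0.1772, 0.0102]
eef_rot: [0.0, -0.017, 1.0, -0.0]
force: [-0.5, 0.2, 0.1]
gripper_width: -0.0003
grasp_force: 0.0
```

Call:
{"api": "send_rows", "payload": {"series": [[[-1,0,0,0.6,0,0,0],[-1,0,0,0.6,0,0,0],[-1,0,0,0,0,0,0],[-1,0,0,0,0,0,0]]]}}

```text
clock: 43.2
tcp_pos: [0.4951, -0.177, -0.0258]
eef_rot: [-0.0, -0.017, 1.0, 0.0]
force: [0.3, 0.1, 0.4]
gripper_width: -0.0001
grasp_force: 0.0
```

Run:
```python
from fit import *
s,r=st();P=[snap("top"),snap("side")];c=s["tcp_pos"]
print("C",locate(P,"carrier_1",CAR,(.55,-.175,.035),.02))
for p in P: print([(np.round(d["point"],3).tolist(),round(d["conf"],2)) for d in arm.spot_in(p,"carrier_1")])
m=np.array([.609,-.1475]);a=np.array([.9994,.0349]);n=np.array([-.0349,.9994])
print("mag coords tcp",(c[:2]-m)@a,(c[:2]-m)@n)
```

```text
t 43.2 tcp [ 0.4951 -0.177  -0.0258] F [0.3 0.1 0.4] w -0.0001 g 0.0
axes x,y,z cols [[-0.9994, -0.0348, -0.0005], [-0.0348, 0.9994, 0.0003], [0.0005, 0.0004, -1.0]]
C [[0.5402, -0.1653, 62.0164, 0.8796]]
[([0.643, 0.194, 0.022], 0.75), ([0.613, 0.061, 0.019], 0.7), ([0.446, 0.178, 0.021], 0.55)]
[([0.447, 0.169, 0.022], 0.9), ([0.533, -0.18, 0.022], 0.83), ([0.653, 0.179, 0.022], 0.72), ([0.618, 0.043, 0.02], 0.59)]
mag coords tcp -0.11481498253780473 -0.025510404651688006
```

Call:
{"api": "send_rows", "payload": {"series": [[[-1,-0.3,0,0,0,0,0],[-1,-0.3,0,0,0,0,0],[-1,-0.3,0,0,0,0,0],[-1,-0.2,0,0,0,0,0],[-1,0,0,0,0,0,0]]]}}

```text
clock: 44.0
tcp_pos: [0.5296, -0.1761, -0.0256]
eef_rot: [0.001, -0.018, 1.0, -0.0]
force: [0.7, -0.2, -0.1]
gripper_width: 0.0001
grasp_force: 0.0
```

Call:
{"api": "send_rows", "payload": {"series": [[[-1,-0.15,0,0,0,0,0],[-1,0,0,0,0,0,0]]]}}

```text
clock: 44.2
tcp_pos: [0.533, -0.1758, -0.0258]
eef_rot: [0.0, -0.017, 1.0, -0.0]
force: [1.4, -0.1, 0.6]
gripper_width: 0.0
grasp_force: 0.0
```

Call:
{"api": "send_rows", "payload": {"series": [[[-1,-0.1,0,0,0,0,0],[-1,0,0,0,0,0,0]]]}}

```text
clock: 44.4
tcp_pos: [0.5358, -0.1757, -0.0258]
eef_rot: [0.0, -0.017, 1.0, 0.0]
force: [-0.8, 0.0, 0.6]
gripper_width: -0.0003
grasp_force: 0.2
```

Call:
{"api": "send_rows", "payload": {"series": [[[-1,-0.1,0,0,0,0,0],[-1,0,0,0,0,0,0]]]}}

```text
clock: 44.6
tcp_pos: [0.5365, -0.1755, -0.0261]
eef_rot: [-0.003, -0.018, 1.0, 0.0]
force: [-9.7, -0.6, 5.8]
gripper_width: 0.0002
grasp_force: 4.6
```

Call:
{"api": "send_rows", "payload": {"series": [[[-1,-0.1,0,0,0,0,0],[-1,0,0,0,0,0,0]]]}}

```text
clock: 44.8
tcp_pos: [0.5362, -0.1752, -0.0264]
eef_rot: [-0.006, -0.018, 1.0, 0.001]
force: [-21.1, -2.1, 14.6]
gripper_width: -0.0003
grasp_force: 10.1
```

Call:
{"api": "send_rows", "payload": {"series": [[[-1,0.5,0,0,0,0,0],[1,0.5,0,-1,0,0,0],[1,0,0,-1,0,0,0],[1,0,0,-1,0,0,0],[1,0,0,-0.5,0,0,0],[1,0,0,0,0,0,0]]]}}

```text
clock: 45.4
tcp_pos: [0.5137, -0.1777, 0.0817]
eef_rot: [0.002, -0.017, 1.0, -0.001]
force: [0.3, 0.2, 0.7]
gripper_width: 0.072
grasp_force: 0.0
```

Run:
```python
from fit import *
s,r=st();P=[snap("top"),snap("side")]
for n,q in(("A",(.642,.193,-.25)),("B",(.446,.178,.4))): print(n,locate(P,"carrier_1",CAR,q,.02))
for p in P: print([(np.round(d["point"],3).tolist(),round(d["conf"],2)) for d in arm.spot_in(p,"carrier_1")])
```

```text
t 45.4 tcp [ 0.5137 -0.1777  0.0817] F [0.3 0.2 0.7] w 0.072 g 0.0
axes x,y,z cols [[-0.9994, -0.0346, 0.005], [-0.0347, 0.9994, -0.0029], [-0.0049, -0.0031, -1.0]]
A [[0.6429, 0.1943, -16.5183, 0.3556], [0.6433, 0.1955, -16.0815, 0.0809], [0.6429, 0.1897, -10.9858, 0.5628]]
B [[0.445, 0.1775, 18.7988, 0.1053], [0.4475, 0.1779, 19.3317, 0.0618], [0.4417, 0.1767, 16.2653, 0.085]]
[([0.611, 0.062, 0.021], 0.78), ([0.45, 0.176, 0.022], 0.7), ([0.643, 0.196, 0.026], 0.55)]
[([0.654, 0.18, 0.022], 0.67), ([0.622, 0.04, 0.021], 0.67), ([0.449, 0.169, 0.023], 0.61), ([0.555, -0.17, 0.019], 0.51)]
```

C is home in the right bay. Next, B.

Call:
{"api": "send_rows", "payload": {"series": [[[1,0.28,1,0,0,0,0],[1,0.28,1,0,0,0,0],[1,0.28,1,0,0,0,0],[1,0.28,1,0,0,0,0],[1,0.28,1,0,0,0,0],[1,0.28,1,0,0,0,0],[1,0.28,1,0,0,0,0],[1,0.28,1,0,0,0,0]]]}}

```text
clock: 46.6
tcp_pos: [0.4354, 0.0621, 0.0789]
eef_rot: [-0.0, -0.017, 1.0, 0.0]
force: [1.0, 0.3, -0.1]
gripper_width: 0.0854
grasp_force: 0.0
```

Call:
{"api": "send_rows", "payload": {"series": [[[1,0.28,1,0,0,0,0],[1,0.28,1,0,0,0,0],[1,0,1,0,0,0,0],[1,0,0.6,0,0,0,-0.9],[1,0,0,0,0,0,-1],[1,0,0,0,0,0,-1],[1,0,0,0,0,0,-1],[1,0,0,0,0,0,-0.4]]]}}

```text
clock: 47.4
tcp_pos: [0.4154, 0.1684, 0.0788]
eef_rot: [-0.0, -0.167, 0.986, 0.0]
force: [0.1, -0.1, 0.4]
gripper_width: 0.0852
grasp_force: 0.0
```

Call:
{"api": "send_rows", "payload": {"series": [[[1,0,0,0.5,0,0,0],[1,0,0,0,0,0,0],[1,0,0,0,0,0,0]]]}}

```text
clock: 47.7
tcp_pos: [0.4152, 0.1682, 0.064]
eef_rot: [-0.001, -0.166, 0.986, 0.0]
force: [0.7, -0.3, 0.1]
gripper_width: 0.0853
grasp_force: 0.0
```

Run:
```python
from fit import *
s,r=st()
d=np.array([.4163,.1675])-s["tcp_pos"][:2]; M=r.as_matrix(); print("units",(M.T@np.r_[d,-.0325-s["tcp_pos"][2]]/.03).round(2))
```

```text
t 47.7 tcp [0.4152 0.1682 0.064 ] F [ 0.7 -0.3  0.1] w 0.0853 g 0.0
axes x,y,z cols [[-0.9446, -0.3281, -0.0011], [-0.3281, 0.9446, -0.0001], [0.0011, 0.0002, -1.0]]
units [-0.03 -0.04  3.22]
```

Call:
{"api": "send_rows", "payload": {"series": [[[1,-0.03,-0.04,0.9,0,0,0],[1,0,0,0.9,0,0,0],[1,0,0,0.7,0,0,0],[1,0,0,0.5,0,0,0],[1,0,0,0.2,0,0,0],[1,0,0,0,0,0,0]]]}}

```text
clock: 48.3
tcp_pos: [0.4166, 0.1674, -0.032]
eef_rot: [-0.001, -0.167, 0.986, 0.0]
force: [0.1, 0.4, -0.4]
gripper_width: 0.0852
grasp_force: 0.0
```

Call:
{"api": "send_rows", "payload": {"series": [[[-1,0,0,0,0,0,0],[-1,0,0,0,0,0,0],[-1,0,0,0,0,0,0],[-1,0,0,0,0,0,0],[-1,0,0,0,0,0,0],[-1,0,0,0,0,0,0],[-1,0,0,-0.1,0,0,0]]]}}

```text
clock: 49.0
tcp_pos: [0.4166, 0.1675, -0.0287]
eef_rot: [-0.0, -0.167, 0.986, -0.0]
force: [0.2, -0.1, -3.3]
gripper_width: 0.0387
grasp_force: 60.4
```

Run:
```python
from fit import *
s,r=st()
```

```text
t 49.0 tcp [ 0.4166  0.1675 -0.0287] F [ 0.2 -0.1 -3.3] w 0.0387 g 60.4
axes x,y,z cols [[-0.9444, -0.3287, -0.0005], [-0.3287, 0.9444, -0.0001], [0.0005, 0.0001, -1.0]]
```

Call:
{"api": "send_rows", "payload": {"series": [[[-1,0,0,0,0,0,0.86],[-1,0,0,0,0,0,0.86],[-1,0,0,0,0,0,0.86],[-1,0,0,0,0,0,0.86],[-1,0,0,0,0,0,0.86],[-1,0,-0.9,0,0,0,0],[-1,0,-0.9,0,0,0,0],[-1,0,-0.9,0,0,0,0]]]}}

```text
clock: 49.8
tcp_pos: [0.4188, 0.0858, -0.0291]
eef_rot: [-0.001, -0.018, 1.0, 0.0]
force: [0.5, -0.5, -3.9]
gripper_width: 0.0388
grasp_force: 60.8
```

Call:
{"api": "send_rows", "payload": {"series": [[[-1,0,-0.9,0,0,0,0],[-1,0,-0.9,0,0,0,0],[-1,0,-0.9,0,0,0,0],[-1,0,-0.9,0,0,0,0],[-1,-0.25,-0.9,0,0,0,0],[-1,-0.25,-0.9,0,0,0,0],[-1,-0.25,-0.9,0,0,0,0],[-1,-0.25,-0.86,0,0,0,0]]]}}

```text
clock: 50.6
tcp_pos: [0.4566, -0.128, -0.0291]
eef_rot: [-0.001, -0.017, 1.0, 0.0]
force: [-0.5, -0.1, -3.8]
gripper_width: 0.0384
grasp_force: 60.8
```

Call:
{"api": "send_rows", "payload": {"series": [[[-1,-0.1,0,0.08,0,0,0],[-1,0,0,0,0,0,0],[-1,0,0,0,0,0,0]]]}}

```text
clock: 50.9
tcp_pos: [0.4606, -0.127, -0.0307]
eef_rot: [0.001, -0.017, 1.0, -0.0]
force: [1.3, -2.4, 1.5]
gripper_width: 0.0387
grasp_force: 61.7
```

Run:
```python
from fit import *
s,r=st();c=s["tcp_pos"]
d=np.array([.4612,-.1268])-c[:2]; M=r.as_matrix(); print("units",(M.T@np.r_[d,0]/.03).round(3))
m=np.array([.609,-.1475]);a=np.array([.9994,.0349]);n=np.array([-.0349,.9994])
print("mag coords tcp",(c[:2]-m)@a,(c[:2]-m)@n)
```

```text
t 50.9 tcp [ 0.4606 -0.127  -0.0307] F [ 1.3 -2.4  1.5] w 0.0387 g 61.7
axes x,y,z cols [[-0.9994, -0.035, 0.0013], [-0.035, 0.9994, -0.0008], [-0.0012, -0.0008, -1.0]]
units [-0.019  0.006  0.   ]
mag coords tcp -0.1475588264256297 0.025674240278937065
```

Call:
{"api": "send_rows", "payload": {"series": [[[-1,-0.3,0,0,0,0,0],[-1,-0.3,0,0,0,0,0],[-1,-0.3,0,0,0,0,0],[-1,0,0,0,0,0,0]]]}}

```text
clock: 51.3
tcp_pos: [0.4876, -0.1249, -0.0307]
eef_rot: [0.0, -0.018, 1.0, 0.0]
force: [-0.1, 0.4, 4.9]
gripper_width: 0.0384
grasp_force: 62.0
```

Call:
{"api": "send_rows", "payload": {"series": [[[-1,-0.3,0,0,0,0,0],[-1,-0.3,0,0,0,0,0],[-1,0,0,0,0,0,0]]]}}

```text
clock: 51.6
tcp_pos: [0.5055, -0.1246, -0.0307]
eef_rot: [0.0, -0.018, 1.0, 0.0]
force: [-0.8, 0.3, 5.2]
gripper_width: 0.0389
grasp_force: 62.1
```

Call:
{"api": "send_rows", "payload": {"series": [[[-1,-0.3,0,0,0,0,0],[-1,-0.3,0,0,0,0,0],[-1,0,0,0,0,0,0]]]}}

```text
clock: 51.9
tcp_pos: [0.5234, -0.1241, -0.0307]
eef_rot: [0.0, -0.018, 1.0, 0.0]
force: [0.2, 0.5, 5.6]
gripper_width: 0.0388
grasp_force: 62.2
```

Call:
{"api": "send_rows", "payload": {"series": [[[1,0,0,0,0,0,0],[1,0,0,0,0,0,0],[1,0,0,0,0,0,0],[1,0,0,0,0,0,0],[1,0,0,0,0,0,0],[1,0,0,-0.7,0,0,0],[1,0,0,-0.7,0,0,0]]]}}

```text
clock: 52.6
tcp_pos: [0.5221, -0.1244, 0.0105]
eef_rot: [-0.001, -0.017, 1.0, 0.001]
force: [-0.8, 0.6, 0.0]
gripper_width: 0.0853
grasp_force: 0.0
```

Call:
{"api": "send_rows", "payload": {"series": [[[-1,0.5,0,0,0,0,0],[-1,0.7,0,0,0,0,0],[-1,0,0,0,0,0,0],[-1,0,0,0,0,0,0],[-1,0,0,0,0,0,0],[-1,0,0,0,0,0,0],[-1,0,0,0,0,0,0]]]}}

```text
clock: 53.3
tcp_pos: [0.4876, -0.1261, 0.0108]
eef_rot: [0.0, -0.017, 1.0, -0.0]
force: [0.1, -0.2, -0.1]
gripper_width: 0.0001
grasp_force: 0.0
```

Call:
{"api": "send_rows", "payload": {"series": [[[-1,0,0,0.6,0,0,0],[-1,0,0,0.6,0,0,0],[-1,0,0,0,0,0,0],[-1,0,0,0,0,0,0]]]}}

```text
clock: 53.7
tcp_pos: [0.4871, -0.1259, -0.0252]
eef_rot: [-0.0, -0.017, 1.0, 0.0]
force: [0.6, -0.2, -0.1]
gripper_width: 0.0001
grasp_force: 0.0
```

Call:
{"api": "send_rows", "payload": {"series": [[[-1,-0.3,0,0,0,0,0],[-1,-0.3,0,0,0,0,0],[-1,-0.3,0,0,0,0,0],[-1,-0.3,0,0,0,0,0],[-1,-0.1,0,0,0,0,0],[-1,0,0,0,0,0,0]]]}}

```text
clock: 54.3
tcp_pos: [0.5272, -0.1248, -0.025]
eef_rot: [0.001, -0.017, 1.0, -0.0]
force: [-1.1, 0.3, -0.6]
gripper_width: -0.0002
grasp_force: 0.0
```

Call:
{"api": "send_rows", "payload": {"series": [[[-1,-0.15,0,0,0,0,0],[-1,0,0,0,0,0,0]]]}}

```text
clock: 54.5
tcp_pos: [0.5309, -0.1245, -0.0252]
eef_rot: [0.0, -0.017, 1.0, -0.0]
force: [0.3, -0.3, 0.1]
gripper_width: 0.0002
grasp_force: 0.0
```

Call:
{"api": "send_rows", "payload": {"series": [[[-1,-0.1,0,0,0,0,0],[-1,0,0,0,0,0,0]]]}}

```text
clock: 54.7
tcp_pos: [0.5337, -0.1244, -0.0253]
eef_rot: [0.0, -0.017, 1.0, 0.0]
force: [-0.8, 0.0, 0.2]
gripper_width: 0.0
grasp_force: 0.3
```

Call:
{"api": "send_rows", "payload": {"series": [[[-1,-0.1,0,0,0,0,0],[-1,0,0,0,0,0,0]]]}}

```text
clock: 54.9
tcp_pos: [0.5353, -0.1242, -0.0255]
eef_rot: [-0.002, -0.018, 1.0, 0.0]
force: [-6.4, -0.6, 4.3]
gripper_width: 0.0001
grasp_force: 2.9
```

Call:
{"api": "send_rows", "payload": {"series": [[[-1,-0.1,0,0,0,0,0],[-1,0,0,0,0,0,0]]]}}

```text
clock: 55.1
tcp_pos: [0.5351, -0.1239, -0.0259]
eef_rot: [-0.005, -0.018, 1.0, 0.001]
force: [-16.6, -3.2, 11.8]
gripper_width: 0.0
grasp_force: 8.3
```

Call:
{"api": "send_rows", "payload": {"series": [[[-1,0.5,0,0,0,0,0],[1,0.5,0,-1,0,0,0],[1,0,0,-1,0,0,0],[1,0,0,-1,0,0,0],[1,0,0,-0.8,0,0,0],[1,0,0,0,0,0,0],[1,0,0,0,0,0,0]]]}}

```text
clock: 55.8
tcp_pos: [0.5101, -0.1254, 0.0891]
eef_rot: [0.001, -0.017, 1.0, -0.0]
force: [0.1, -0.0, 0.2]
gripper_width: 0.0848
grasp_force: 0.0
```

Run:
```python
from fit import *
s,r=st();P=[snap("top"),snap("side")]
print("A",locate(P,"carrier_1",CAR,(.642,.193,-.25),.02)); print("H",locate(P,"handle_magazine",mag(),(.605,.337,.13)))
for p in P: print([(np.round(d["point"],3).tolist(),round(d["conf"],2)) for d in arm.spot_in(p,"carrier_1")])
d=np.array([.612,.203])-s["tcp_pos"][:2]; M=r.as_matrix(); print("units",(M.T@np.r_[d,0]/.03).round(3))
```

```text
t 55.8 tcp [ 0.5101 -0.1254  0.0891] F [ 0.1 -0.   0.2] w 0.0848 g 0.0
axes x,y,z cols [[-0.9994, -0.0346, 0.0015], [-0.0346, 0.9994, -0.0006], [-0.0015, -0.0006, -1.0]]
A [[0.6442, 0.1958, -14.0775, 0.2802], [0.6441, 0.1957, -14.242, 0.0963], [0.6542, 0.1945, -11.123, 0.4583]]
H [[0.6079, 0.3405, 6.3629, 0.0997]]
[([0.644, 0.196, 0.023], 0.67), ([0.612, 0.065, 0.02], 0.58)]
[([0.554, -0.123, 0.024], 0.6), ([0.554, -0.172, 0.02], 0.59), ([0.619, 0.05, 0.02], 0.56)]
units [-3.7730e+00  1.0824e+01 -1.0000e-03]
```

Call:
{"api": "send_rows", "payload": {"series": [[[1,-0.38,1,0,0,0,0],[1,-0.38,1,0,0,0,0],[1,-0.38,1,0,0,0,0],[1,-0.38,1,0,0,0,0],[1,-0.38,1,0,0,0,0],[1,-0.38,1,0,0,0,0],[1,-0.38,1,0,0,0,0],[1,-0.38,1,0,0,0,0]]]}}

```text
clock: 57.0
tcp_pos: [0.5926, 0.1191, 0.0885]
eef_rot: [-0.0, -0.017, 1.0, -0.0]
force: [-0.2, -0.8, -0.0]
gripper_width: 0.0852
grasp_force: 0.0
```

Call:
{"api": "send_rows", "payload": {"series": [[[1,-0.38,1,0,0,0,0],[1,-0.37,1,0,0,0,0],[1,0,0.8,0,0,0,0.8],[1,0,0,0,0,0,0.8],[1,0,0,0,0,0,0.8],[1,0,0,0,0,0,0.8],[1,0,0,0,0,0,0.8],[1,0,0,0,0,0,0]]]}}

```text
clock: 57.8
tcp_pos: [0.6118, 0.2025, 0.0884]
eef_rot: [-0.0, 0.122, 0.993, -0.0]
force: [0.2, -0.5, -0.1]
gripper_width: 0.0857
grasp_force: 0.0
```

Run:
```python
from fit import *
s,r=st()
d=np.array([.6125,.2023])-s["tcp_pos"][:2]; M=r.as_matrix(); print("units",(M.T@np.r_[d,-.0325-s["tcp_pos"][2]]/.03).round(2))
```

```text
t 57.8 tcp [0.6118 0.2025 0.0884] F [ 0.2 -0.5 -0.1] w 0.0857 g 0.0
axes x,y,z cols [[-0.9702, 0.2423, -0.0005], [0.2423, 0.9702, -0.0], [0.0005, -0.0002, -1.0]]
units [-0.03 -0.    4.03]
```

Call:
{"api": "send_rows", "payload": {"series": [[[1,-0.03,0,0.9,0,0,0],[1,0,0,0.9,0,0,0],[1,0,0,0.9,0,0,0],[1,0,0,0.7,0,0,0],[1,0,0,0.4,0,0,0],[1,0,0,0.2,0,0,0],[1,0,0,0,0,0,0]]]}}

```text
clock: 58.5
tcp_pos: [0.6127, 0.2022, -0.0315]
eef_rot: [-0.0, 0.122, 0.993, -0.0]
force: [-0.5, -0.3, 0.9]
gripper_width: 0.0853
grasp_force: 0.0
```

Call:
{"api": "send_rows", "payload": {"series": [[[-1,0,0,0,0,0,0],[-1,0,0,0,0,0,0],[-1,0,0,0,0,0,0],[-1,0,0,0,0,0,0],[-1,0,0,0,0,0,0],[-1,0,0,0,0,0,0],[-1,0,0,-0.1,0,0,0]]]}}

```text
clock: 59.2
tcp_pos: [0.6123, 0.2022, -0.0286]
eef_rot: [-0.001, 0.122, 0.993, -0.0]
force: [-0.2, -0.5, -2.8]
gripper_width: 0.0385
grasp_force: 61.8
```

Run:
```python
from fit import *
s,r=st()
```

```text
t 59.2 tcp [ 0.6123  0.2022 -0.0286] F [-0.2 -0.5 -2.8] w 0.0385 g 61.8
axes x,y,z cols [[-0.9702, 0.2421, -0.0012], [0.2421, 0.9702, -0.0002], [0.0011, -0.0004, -1.0]]
```

Call:
{"api": "send_rows", "payload": {"series": [[[-1,0.82,-0.2,0,0,0,0],[-1,0.82,-0.2,0,0,0,0],[-1,0.82,-0.2,0,0,0,0],[-1,0.82,-0.2,0,0,0,0],[-1,0.82,-0.2,0,0,0,0],[-1,0.83,-0.23,0,0,0,0],[-1,0,0,0,0,0,-0.89],[-1,0,0,0,0,0,-0.89]]]}}

```text
clock: 60.0
tcp_pos: [0.4586, 0.2021, -0.0288]
eef_rot: [-0.001, 0.059, 0.998, -0.0]
force: [-0.3, 0.2, -3.1]
gripper_width: 0.0384
grasp_force: 61.8
```

Call:
{"api": "send_rows", "payload": {"series": [[[-1,0,0,0,0,0,-0.89],[-1,0,0,0,0,0,-0.89],[-1,0,0,0,0,0,-0.89],[-1,0,0,0,0,0,-0.9],[-1,0,0,0,0,0,0],[-1,0,0,0,0,0,0]]]}}

```text
clock: 60.6
tcp_pos: [0.4596, 0.2021, -0.0287]
eef_rot: [-0.001, -0.064, 0.998, -0.0]
force: [0.7, 0.0, -3.1]
gripper_width: 0.0385
grasp_force: 61.8
```

Run:
```python
from fit import *
s,r=st();P=[snap("top"),snap("side")]
print("H",locate(P,"handle_magazine",mag(),(.605,.337,.13)))
d=np.array([.462,.2947])-s["tcp_pos"][:2]; M=r.as_matrix(); print("units",(M.T@np.r_[d,0]/.03).round(3))
```

```text
t 60.6 tcp [ 0.4596  0.2021 -0.0287] F [ 0.7  0.  -3.1] w 0.0385 g 61.8
axes x,y,z cols [[-0.9919, -0.1271, -0.0014], [-0.1271, 0.9919, -0.0003], [0.0014, -0.0001, -1.0]]
H [[0.6067, 0.3394, 6.6756, 0.1429], [0.6072, 0.3394, 7.9584, 0.1494], [0.6054, 0.336, 5.8908, 0.1213]]
units [-4.710e-01  3.052e+00 -1.000e-03]
```

Call:
{"api": "send_rows", "payload": {"series": [[[-1,-0.1,0.75,0,0,0,0],[-1,-0.1,0.75,0,0,0,0],[-1,-0.1,0.75,0,0,0,0],[-1,-0.17,0.79,0,0,0,0],[-1,0,0,0.08,0,0,0],[-1,0,0,0,0,0,0],[-1,0,0,0,0,0,0]]]}}

```text
clock: 61.5
tcp_pos: [0.4635, 0.2948, -0.0299]
eef_rot: [0.001, -0.064, 0.998, 0.0]
force: [-0.6, 1.8, 2.4]
gripper_width: 0.0384
grasp_force: 62.5
```

Call:
{"api": "send_rows", "payload": {"series": [[[-1,-0.3,0,0,0,0,0],[-1,-0.3,0,0,0,0,0],[-1,0,0,0,0,0,0]]]}}

```text
clock: 61.8
tcp_pos: [0.482, 0.2962, -0.0299]
eef_rot: [0.001, -0.064, 0.998, -0.0]
force: [1.4, -0.6, 5.2]
gripper_width: 0.0388
grasp_force: 62.8
```

Call:
{"api": "send_rows", "payload": {"series": [[[-1,-0.3,0,0,0,0,0],[-1,-0.2,0,0,0,0,0],[-1,0,0,0,0,0,0]]]}}

```text
clock: 62.1
tcp_pos: [0.496, 0.2982, -0.0299]
eef_rot: [0.0, -0.064, 0.998, -0.0]
force: [0.1, -0.0, 5.7]
gripper_width: 0.0386
grasp_force: 63.0
```

Call:
{"api": "send_rows", "payload": {"series": [[[-1,-0.3,0,0,0,0,0],[-1,-0.2,0,0,0,0,0],[-1,0,0,0,0,0,0]]]}}

```text
clock: 62.4
tcp_pos: [0.5108, 0.3002, -0.0299]
eef_rot: [0.0, -0.064, 0.998, -0.0]
force: [-1.7, -0.7, 6.0]
gripper_width: 0.0385
grasp_force: 63.0
```

Call:
{"api": "send_rows", "payload": {"series": [[[-1,-0.3,0,0,0,0,0],[-1,-0.3,0,0,0,0,0],[-1,0,0,0,0,0,0]]]}}

```text
clock: 62.7
tcp_pos: [0.5293, 0.3026, -0.0299]
eef_rot: [0.001, -0.064, 0.998, -0.0]
force: [0.6, -0.9, 4.5]
gripper_width: 0.0384
grasp_force: 62.8
```

Call:
{"api": "send_rows", "payload": {"series": [[[1,0,0,0,0,0,0],[1,0,0,0,0,0,0],[1,0,0,0,0,0,0],[1,0,0,0,0,0,0],[1,0,0,0,0,0,0],[1,0,0,-0.7,0,0,0],[1,0,0,-0.7,0,0,0]]]}}

```text
clock: 63.4
tcp_pos: [0.5271, 0.3027, 0.011]
eef_rot: [-0.001, -0.064, 0.998, -0.0]
force: [0.3, -0.2, -0.4]
gripper_width: 0.0854
grasp_force: 0.0
```

Call:
{"api": "send_rows", "payload": {"series": [[[-1,0.5,0,0,0,0,0],[-1,0.7,0,0,0,0,0],[-1,0,0,0,0,0,0],[-1,0,0,0,0,0,0],[-1,0,0,0,0,0,0],[-1,0,0,0,0,0,0],[-1,0,0,0,0,0,0]]]}}

```text
clock: 64.1
tcp_pos: [0.493, 0.2984, 0.0114]
eef_rot: [0.0, -0.064, 0.998, 0.0]
force: [0.3, -0.2, -0.0]
gripper_width: -0.0004
grasp_force: 0.0
```

Call:
{"api": "send_rows", "payload": {"series": [[[-1,0,0,0.6,0,0,0],[-1,0,0,0.6,0,0,0],[-1,0,0,0,0,0,0],[-1,0,0,0,0,0,0]]]}}

```text
clock: 64.5
tcp_pos: [0.4924, 0.2983, -0.0246]
eef_rot: [-0.0, -0.064, 0.998, -0.0]
force: [0.7, -0.3, 0.5]
gripper_width: 0.0001
grasp_force: 0.0
```

Call:
{"api": "send_rows", "payload": {"series": [[[-1,-0.3,0,0,0,0,0],[-1,-0.3,0,0,0,0,0],[-1,-0.3,0,0,0,0,0],[-1,-0.2,0,0,0,0,0],[-1,0,0,0,0,0,0]]]}}

```text
clock: 65.0
tcp_pos: [0.5269, 0.3028, -0.0241]
eef_rot: [0.001, -0.064, 0.998, 0.0]
force: [0.3, -0.6, -0.5]
gripper_width: 0.0001
grasp_force: 0.0
```

Call:
{"api": "send_rows", "payload": {"series": [[[-1,-0.25,0,0,0,0,0],[-1,0,0,0,0,0,0]]]}}

```text
clock: 65.2
tcp_pos: [0.5336, 0.3037, -0.0245]
eef_rot: [0.001, -0.064, 0.998, 0.0]
force: [1.0, 0.1, -0.3]
gripper_width: 0.0003
grasp_force: 0.0
```

Call:
{"api": "send_rows", "payload": {"series": [[[-1,-0.1,0,0,0,0,0],[-1,0,0,0,0,0,0]]]}}

```text
clock: 65.4
tcp_pos: [0.5358, 0.304, -0.0247]
eef_rot: [0.0, -0.064, 0.998, -0.0]
force: [-0.4, -0.4, -0.5]
gripper_width: 0.0002
grasp_force: 0.2
```

Call:
{"api": "send_rows", "payload": {"series": [[[-1,-0.1,0,0,0,0,0],[-1,0,0,0,0,0,0]]]}}

```text
clock: 65.6
tcp_pos: [0.5388, 0.3044, -0.0246]
eef_rot: [0.0, -0.064, 0.998, 0.0]
force: [-0.0, -0.4, -0.6]
gripper_width: 0.0002
grasp_force: 0.2
```

Call:
{"api": "send_rows", "payload": {"series": [[[-1,-0.1,0,0,0,0,0],[-1,0,0,0,0,0,0]]]}}

```text
clock: 65.8
tcp_pos: [0.5406, 0.3047, -0.0248]
eef_rot: [-0.001, -0.064, 0.998, -0.0]
force: [-4.9, 0.3, 1.6]
gripper_width: -0.0002
grasp_force: 2.4
```

Call:
{"api": "send_rows", "payload": {"series": [[[-1,-0.12,0,0,0,0,0],[-1,0,0,0,0,0,0]]]}}

```text
clock: 66.0
tcp_pos: [0.5403, 0.3047, -0.0254]
eef_rot: [-0.005, -0.065, 0.998, -0.001]
force: [-14.9, -2.7, 10.7]
gripper_width: -0.0001
grasp_force: 8.0
```

Call:
{"api": "send_rows", "payload": {"series": [[[-1,0.5,0,0,0,0,0],[-1,0.8,0,-1,0,0,0],[-1,0.8,0,-1,0,0,0],[-1,0.8,0,-1,0,0,0],[-1,0.8,0,-1,0,0,0],[-1,0,0,-1,0,0,0],[-1,0,0,0,0,0,0]]]}}

```text
clock: 66.7
tcp_pos: [0.4386, 0.2924, 0.1308]
eef_rot: [0.005, -0.065, 0.998, 0.002]
force: [-0.4, 0.5, 0.6]
gripper_width: 0.0002
grasp_force: 0.0
```

Run:
```python
from fit import *
s,r=st();P=[snap("top"),snap("side")]
for p in P: print([(np.round(d["point"],3).tolist(),round(d["conf"],2)) for d in arm.spot_in(p,"carrier_1")])
a=cv2.resize(P[0]["pixels"][150:260,150:400,::-1],(800,352),interpolation=cv2.INTER_CUBIC)
b=cv2.resize(P[1]["pixels"][130:330,180:380,::-1],(248,248),interpolation=cv2.INTER_AREA)
b2=cv2.resize(P[1]["pixels"][150:272,250:380,::-1],(264,248),interpolation=cv2.INTER_CUBIC)
b3=cv2.resize(P[1]["pixels"][235:325,225:325,::-1],(276,248),interpolation=cv2.INTER_CUBIC)
c=np.zeros((600,800,3),np.uint8);c[:352]=a;c[352:,:248]=b;c[352:,254:518]=b2;c[352:,524:]=b3
cv2.imwrite("pics/f.png",c)
```

```text
t 66.7 tcp [0.4386 0.2924 0.1308] F [-0.4  0.5  0.6] w 0.0002 g 0.0
axes x,y,z cols [[-0.9916, -0.1291, 0.0107], [-0.129, 0.9916, 0.0038], [-0.0111, 0.0024, -0.9999]]
[([0.611, 0.066, 0.018], 0.65), ([0.561, 0.307, 0.021], 0.6), ([0.558, -0.174, 0.024], 0.49)]
[([0.612, 0.056, 0.023], 0.59), ([0.556, 0.305, 0.02], 0.5), ([0.439, -0.368, 0.032], 0.47)]
```

View pics/f.png

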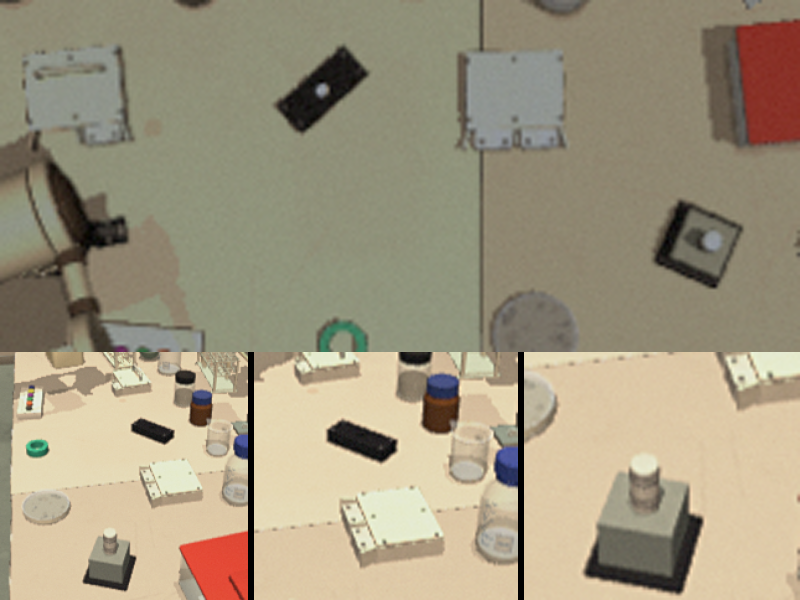

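The final picture shows A in the handle magazine's right bay at (103,132). B and C are in the plain magazine at (540,138) and (494,140), all ending level with the noses. The rod stands upright in its grey stand and the bystanders are unmoved. I'm handing in.

```bash
python3 -c "
from rig import arm
print(arm.sign_off())"
```

```text
the job is handed in; nothing more can be done
None
```

Job handed in: of the three carriers present, one read deep and is home in the handle magazine, two read shallow and are home in the plain magazine, and the rod is back upright in its stand.

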